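# Lock the drip-filter bowl up into its head

### The arm

A 6-joint arm with a two-finger parallel gripper is mounted at the origin on the work surface. World frame = base frame: x ahead of the robot, y to its left, z up, the work surface at z = 0. Lengths are in m, angles in rad, forces in N, time in s.
With the tool pointing down it reaches from about 0.35 to 0.8 m from the base axis. Payload 7.3 kg.
Tool frame: the origin (TCP) lies between the finger pads; the fingertips stand 8 mm ahead of it and the grasp point (between the pads) lies 11 mm behind it (env.finger_overhang is the distance from the TCP to the fingertips, in m); z points along the fingers, y is the line along which they close (so a half turn about z gives the same grasp; the last joint's range is limited). The gripper opens to 85 mm and grips with 20 to 120 N. Pads are 22 mm wide; open, the fingers measure 114 mm over their backs; the gripper's body (76 mm by 85 mm) begins 54 mm behind the grasp point. The pads swing forward as they close: fully open they stand 13 mm farther back than shut.
Start: joints at [-0.146, 0.342, 1.524, -0, 1.275, -0.146], TCP at [0.525, 0, 0.239] pointing down, gripper open.
Joint ranges: [-2.53, 2.53], [-0.77, 2.02], [0.04, 2.7], [-1, 4.14], [0.28, 2.66], [-3.11, 3.11]. Speed limits (rad/s): [2.57, 2.57, 3.14, 3.14, 3.14, 3.14].

### API

Orientations are given as [roll, pitch, yaw] about the fixed x, y, z axes, in that order (R = Rz(yaw) Ry(pitch) Rx(roll)).
In Python, from cell import env gives the robot as it stands.
- The arm moves only by the tool carry_out, never from a script. Its argument "commands" is a list of rows, each a list of 7 numbers: the shift along the tool's x, y, z as a fraction of full scale, then the turn, a rotation vector about the tool's x, y, z as a fraction of full scale, then the closure, from 0 (fully open) to 1 (shut). In form: [[tx, ty, tz, rx, ry, rz, hand], ...]. A call has 1 to 8 rows; each row is the pose to reach, as a shift and turn from the pose commanded when the call began, along the tool's axes at that moment; what a row does not reach only later rows make up. Full scale, the value 1, is 500 mm for a shift and 120 degrees for a turn. A row lasts 1/8 s, in which the tool goes at most 62.5 mm and 10.7 degrees, less where a joint would pass 70% of its speed; a pose out of reach is approached as far as the arm can. A call with a number of a shift or a turn outside -1 to 1 is refused whole. A call with a gripper value outside its range is refused whole. The fingers move at their own pace and stop on an object; the grip force is fixed at half the most. Time passes only in rows, so rows that repeat a pose let the fingers close. It gives the time, the measured TCP pose, the force, the opening and the grip force at its end, in the units of the state.
- env.observe(): the state, without advancing time (a new reading comes with each control period).
- env.snapshot(name): name is "scene" or "side" or "wrist"; returns a dict with "frame" (420x560x3 uint8, red, green, blue), "range_z" (420x560 float32, m along the optical axis (not along the pixel's ray), 0 where there is no reading), "K" (3x3 intrinsics, pixels), "R" (3x3) and "t" (3): a world point X has camera coordinates R X + t. Camera axes: x right, y down, z forward; pixel columns grow to the right and rows downward; lengths in m; the calibration is good to about 2 mm. A picture is of the moment at which its call begins.
- env.finish_job(): hands the job in; it is judged then, once.
Trained networks look in a picture, given as the dict that the camera call returned (one of the last four; its "shot" number tells which), for a name from the list of things; names that differ only in an ending like _2 or _b are one class to them, and where a whole thing is asked for, a point or a joint stands for the part that bears it (a point fixed in the world has none). Each returns a list of dicts, best first, with "p" (0 to 1); they miss things now and then, are a little off and sometimes report something else, mostly with a low value. They report only what shows in the picture. A call takes as long as a camera call. They do not tell look-alikes from the thing itself.
- env.cut_out(picture, query): "pixels" (420x560 bool, what is visible of it) and "pixel" ([column, row] in pixels, amid what is visible of it).
The state is a dict: "time": time; "joint_pos": joint angles; "dq": joint speeds; "joint_torque": joint torques, N m; "position": TCP position; "eef_rot": TCP orientation; "force": force on the tool from outside, world axes, zero at the start; "torque": the same for the moment, N m; "opening": finger opening in m; "grip_force": force on a finger pad.
Only numpy, scipy, OpenCV 4.12 (cv2) and the standard library are available. Lean on these libraries where they do the work, as an engineer would, in place of code of your own. Each camera call takes 0.05 s, during which the arm holds its last target. There are 200 camera calls.

### The job

Pick up the blue irrigation filter bowl by its orange handle, bring it up into the black filter head from below, feel for the entry gaps and twist it counter-clockwise (seen from above) until its lugs drop into their notches, then let go so that it hangs locked and upright. Press and turn gently (about 12 N upwards and no more than 10 N sideways at the handle), never force it, and leave the pots, the saucer and the trowel where they are.

Things in the scene. Friction and masses are not known exactly. Their poses are not given: they have to be found in the camera images.
- bowl_center (a point): Filter bowl, 200 to 315 g, loose, upright on the bench: blue body 68 mm across, 60 mm high; black neck 50 mm across above it, flat top 85 mm above the underside. Three lugs on the neck at 0, 120, 240 deg from the handle: 10 mm wide, out to 35 mm from the axis, 72 to 80 mm above the underside. Point: on the axis, 42.5 mm above the underside; z up the axis, x along the handle.
- bowl_handle (a point): Grip point of the bowl's orange handle: an upright paddle 14 mm thick (bowl's x), 36 mm wide (y), point 130 mm out from the axis, 80 mm above the underside; paddle from 41 to 100 mm. An arm 14 mm wide, top 53 mm above the underside, joins it to the body. Pinch from above, one finger on its inner, one on its outer face (jaws close along the bowl's x). Axes as the bowl's.
- bowl: The same bowl, origin at the centre of its underside, z up its axis, x along the handle.
- head_mouth (a point): Filter head, fixed: black inverted cup 92 mm across, 48 mm high, open below. Point: centre of the mouth, level with its lower rim; z up; x along the yellow mark, to the side where the handle goes in. A lip in the mouth (underside at the rim, inner radius 28.5 mm: 3.5 mm play round the neck) blocks the lugs except at three gaps 120 deg apart.
- head_lip (a point): Centre of the lip's upper step, 8 mm above the mouth (axes as the head's). The gaps are hidden: the middle of one lies anywhere within 0.35 rad either side of the yellow mark and must be felt for, handle near the mark, lugs lightly up against the lip. A lug passes within 0.11 rad of a gap's middle. Lugs clear the step when the bowl's underside is less than 64 mm below the mouth.
- head_notch (a point): Centre of the notches' floor, 5 mm above the mouth. Turned 0.85 rad counter-clockwise (from above) from a gap's middle, lugs over the step, they stand over their notches (0.5 rad wide, 3 mm deep); solid stop at about 0.95 rad. Let down there, the gasket holds the bowl locked, underside 67 mm below the mouth. Force at the handle acts at least fourfold on lugs and stop, which bear 100 N in all.
- gasket_face (a point): Underside of the sprung rubber gasket inside the head when free, 14 mm above the mouth. With the lugs in the gaps, the neck's flat top meets it when the bowl's underside is 71 mm below the mouth: it pushes down 5 N at once, then 0.8 N more per mm; solid stop after 10 mm.
- post_top (a point): Top centre of the grey post (30 mm square) that carries the head by an arm, 125 mm from the mouth's axis, 145 deg clockwise of the yellow mark seen from above, its top 49 mm above the mouth. Two pipe stubs with blue collars 32 mm across leave the head 55 deg to either side of the arm, 90 mm out from the axis, 34 mm above the mouth.
- head: The same head, origin on its mouth axis 190 mm below the mouth, x along the yellow mark.
- clay_pot_center (a point): Terracotta pot, 112 mm across, 95 mm high; bystander. Centre, half-way up.
- nursery_pot_center (a point): Green plastic nursery pot, 100 mm across, 85 mm high; bystander. Centre, half-way up.
- saucer_center (a point): White ceramic saucer, 130 mm across, 18 mm high; bystander. Centre, half-way up.
- trowel_center (a point): Steel trowel lying flat, 300 mm long, 70 mm wide, 26 mm high, x towards its blade; bystander. Middle of its length.
There are look-alikes about, which are no part of the job. What is shaped like the bowl but yellow is not meant.

How it is judged:
On the way, in this order (a step that is already met when the one before it is completed fails the run):
1. the bowl is lifted off the bench (distance of bowl from where it was at the start of the episode above 0.03 m), for 0.1 s.
2. the lugs are up past the lip, inside the head (z of bowl in the frame of head_mouth above -0.0655 m and horizontal distance between bowl and head_mouth below 0.006 m), for 0.1 s.
At the end, for the whole second after the job is handed in: The bowl hangs by itself in the head at rest, its lugs down in the notches (underside 65.7 to 68.5 mm below the mouth), its axis within 6 mm of the mouth's and within 0.06 rad of upright (z of bowl in the frame of head_mouth between -0.0685 and -0.0657 m and horizontal distance between bowl and head_mouth below 0.006 m and angle between bowl's own z axis and vertical below 0.06 rad and linear speed of bowl below 0.02 m/s); the robot touches nothing.
It fails at once if the bowl is forced against the head with more than 100 N (contact force between bowl and head above 100 N).
It fails at once if the robot pushes the head with more than 15 N (contact force between any of the fingers, the arm and head above 15 N).
It fails at once if a bystander is moved by more than 25 mm (distance of any of clay_pot_center, nursery_pot_center, saucer_center, trowel_center from where it was at the start of the episode above 0.025 m).
It also fails if it takes over 72 s, if anything falls off the work surface, if the arm or the gripper's body presses on something with over 40 N, if the wrist force passes 120 N, or if a joint passes its speed limit or range.

## Working session

There is one attempt and no reset: what is moved stays moved. The work goes in short steps, Python scripts to look and compute and a tool call to move; the robot and the scene stay as the last step left them, time stands still between calls to the robot, and variables do not carry over. Pictures are saved under pics/ and viewed, at most 10 in all, crops included, and the job is handed in when it is done.

Besides the shell and the picture viewer there is one more tool, called after "Call:" by a JSON object that holds its "method" and its "body", one argument or row to a line. carry_out: Moves the arm, as the interface text tells. Shift numbers are shares of 500 mm and turn numbers shares of 120 degrees, none past 1 either way. Its arguments: {"type":"object","properties":{"commands":{"type":"array","items":{"type":"array","items":{"type":"number"}}}},"required":["commands"]}

```bash
mkdir -p pics; ls; cat > h.py <<'E'
import numpy as np, cv2
from cell import env
def world(p,u,v,z=None):
    K,R,t=p["K"],p["R"],p["t"]
    z=p["range_z"][v,u] if z is None else z
    c=np.stack([(u-K[0,2])/K[0,0]*z,(v-K[1,2])/K[1,1]*z,z],-1)
    return (c-t)@R
def pts(p,m):
    v,u=np.nonzero(m&(p["range_z"]>0)); return world(p,u,v)
def save(p,n): cv2.imwrite("pics/"+n,p["frame"][:,:,::-1])
E
python3 - <<'E'
from h import *
np.set_printoptions(precision=4,suppress=True)
a=env.snapshot("scene");b=env.snapshot("side")
cv2.imwrite("pics/a.png",cv2.resize(np.vstack([a["frame"],b["frame"]])[:,:,::-1],(400,600)))
save(a,"scene.png");save(b,"side.png")
for n,p in(("scene",a),("side",b)):
  for q in["bowl","bowl_handle","head","clay_pot_center","nursery_pot_center","saucer_center","trowel_center","post_top"]:
    for d in env.cut_out(p,q)[:3]:
      P=pts(p,d["pixels"])
      print(n,q,round(d["p"],2),d["pixel"],len(P),P.min(0) if len(P) else"",P.max(0) if len(P) else"",np.median(P,0) if len(P) else "")
print(env.observe())
E
```

```text
pics
scene bowl 0.87 [400.8, 257.4] 1406 [ 0.2231  0.0575 -0.0049] [0.3346 0.2671 0.103 ] [0.3105 0.2224 0.0592]
scene bowl 0.7 [327.6, 319.2] 1313 [ 0.4262  0.1962 -0.0023] [0.5949 0.3031 0.1056] [0.5524 0.2616 0.0685]
scene bowl 0.66 [232.4, 221.8] 3056 [ 0.5073 -0.173   0.0002] [0.7297 0.0646 0.2963] [ 0.6339 -0.0108  0.2422]
scene bowl_handle 0.96 [334.6, 320.0] 1276 [0.4296 0.2115 0.0059] [0.5949 0.3031 0.1056] [0.5543 0.2614 0.0688]
scene bowl_handle 0.62 [401.4, 258.6] 1170 [ 0.2231  0.0974 -0.0049] [0.3346 0.2671 0.103 ] [0.3123 0.2275 0.0611]
scene head 0.67 [234.1, 221.5] 3197 [ 0.47   -0.1909 -0.0045] [0.7297 0.0646 0.2963] [ 0.6339 -0.011   0.2419]
scene clay_pot_center 0.74 [233.5, 173.2] 1090 [ 0.4915 -0.2693  0.0023] [ 0.6228 -0.009   0.3513] [ 0.5389 -0.244   0.0696]
scene clay_pot_center 0.66 [234.8, 221.9] 3111 [ 0.4675 -0.1913 -0.0047] [0.7295 0.0646 0.2977] [ 0.6334 -0.0109  0.242 ]
scene nursery_pot_center 0.71 [175.0, 176.1] 1179 [ 0.6327 -0.3694 -0.0018] [ 0.7288 -0.2701  0.0883] [ 0.6801 -0.3416  0.0522]
scene nursery_pot_center 0.57 [334.3, 319.9] 1440 [ 0.38
[... 1946 characters left out ...]
[235.2, 187.7] 2286 [ 0.5468 -0.3576 -0.0035] [0.7738 0.0656 0.2941] [ 0.6459 -0.0096  0.2335]
side post_top 0.57 [238.7, 193.2] 2349 [ 0.5468 -0.3731 -0.0035] [0.8258 0.0656 0.2506] [ 0.6491 -0.0099  0.2327]
{'time': 0.9, 'joint_pos': array([-0.146 ,  0.3413,  1.5232,  0.    ,  1.2753, -0.146 ]), 'dq': array([-0.0001,  0.0016,  0.0001, -0.0002, -0.0002,  0.0003]), 'joint_torque': array([ -0.0638, -36.3795, -20.3882,  -0.0553,   0.1664,   0.005 ]), 'position': array([ 0.5255, -0.    ,  0.24  ]), 'eef_rot': array([3.1398, 0.0002, 1.5708]), 'force': array([-1.3288, -0.2783,  5.415 ]), 'torque': array([-0.0118, -0.2138, -0.0291]), 'grip_force': 6.133005665615201, 'opening': 0.08536393050076056}
```

View pics/scene.png

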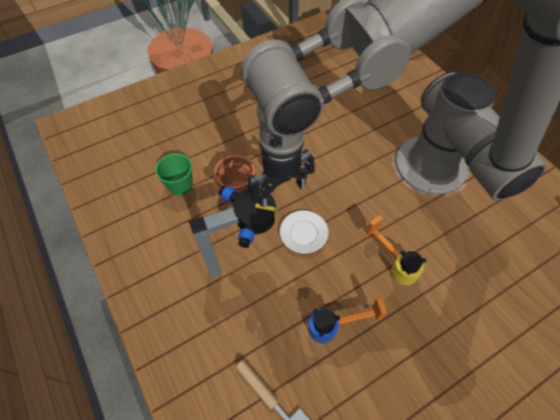

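View pics/side.png

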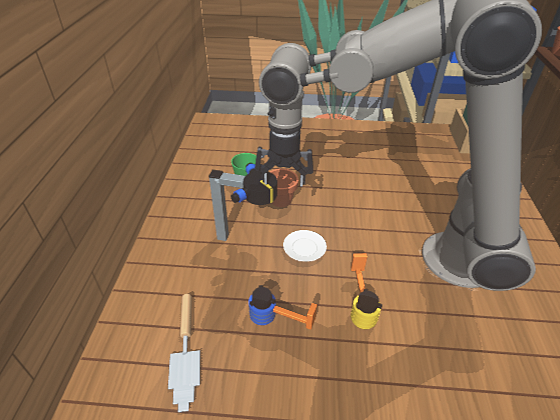

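The candidates are the blue bowl at scene (323,325), with its handle at (380,309), and the yellow one at (408,268), with its handle at (375,225). The task asks for blue, so I'll take the first. Next I'll confirm it in a crop and measure it.

```bash
python3 - <<'E'
from h import *
from scipy.optimize import least_squares
np.set_printoptions(precision=4,suppress=True)
def circ(P,r=None):
    if r: return least_squares(lambda c:np.hypot(P[:,0]-c[0],P[:,1]-c[1])-r,P[:,:2].mean(0),loss="soft_l1",f_scale=.002).x
for n in("scene","side"):
    p=env.snapshot(n); f=p["frame"]; hsv=cv2.cvtColor(f,cv2.COLOR_RGB2HSV).astype(int)
    H,S,V=hsv[...,0],hsv[...,1],hsv[...,2]
    vv,uu=np.mgrid[:420,:560]; W=world(p,uu,vv); x,y,z=W[...,0],W[...,1],W[...,2]
    reg=(x>.40)&(x<.64)&(y>.15)&(y<.36)&(z>.02)&(z<.12)
    bl=reg&(H>105)&(H<125)&(S>150); og=reg&(H<14)&(S>190)&(z>.03)
    nk=reg&(V<60)&(z>.078)&(z<.092)
    B=W[bl&(z<.058)&(z>.005)]; N=W[nk]; O=W[og&(z>.045)]; T=W[og&(z>.094)]
    print(n,len(B),len(N),len(O),len(T))
    print(" body fit",circ(B,.034)," neck top",(N.min(0)+N.max(0))/2,N[:,2].max())
    print(" paddle top mean",T.mean(0) if len(T) else "", O.min(0),O.max(0), "rect",cv2.minAreaRect((T[:,:2]*1000).astype(np.float32)))
    c=circ(B,.034); d=T.mean(0)[:2]-c; print(" r",np.hypot(*d),"yaw",np.arctan2(d[1],d[0]))
    hd=(x>.5)&(x<.78)&(y>-.2)&(y<.12)&(z>.12)&(z<.26)
    ym=hd&(H>20)&(H<35)&(S>120)
    cup=hd&(V<60)&(z>.195)&(z<.232)&(np.hypot(x-.64,y+.01)<.06)
    ct=hd&(V<60)&(z>.234)&(z<.245)&(np.hypot(x-.64,y+.01)<.06)
    gp=hd&(S<60)&(V>60)&(z>.234)&(z<.245)
    C=W[cup];Y=W[ym];G=W[gp]; Q=W[ct]
    if len(C)>20: print(" cup fit",circ(C,.046),len(C),C[:,2].min())
    if len(Q): print(" cup top",(Q.min(0)+Q.max(0))/2,Q.min(0),Q.max(0),Q[:,2].mean(),len(Q))
    print(" mark",len(Y),Y.mean(0) if len(Y) else "",Y.min(0) if len(Y) else "",Y.max(0) if len(Y) else "")
    print(" grey",len(G),G.min(0) if len(G) else"",G.max(0) if len(G) else"")
    if n=="scene": cv2.imwrite("pics/crop.png",cv2.resize(np.hstack([f[200:350,300:440],f[150:300,180:320]])[:,:,::-1],None,fx=2.8,fy=2.8))
E
```

```text
scene 76 420 138 40
 body fit [0.5594 0.243 ]  neck top [0.5566 0.2407 0.0837] 0.0894886240639834
 paddle top mean [0.4412 0.2858 0.0988] [0.4288 0.2623 0.049 ] [0.5068 0.3027 0.1026] rect ((439.1639709472656, 286.59710693359375), (31.15576934814453, 10.961274147033691), 69.73017883300781)
 r 0.12569517599817798 yaw 2.793900513263169
 cup fit [ 0.5896 -0.0083] 53 0.20252459644517715
 cup top [ 0.6396 -0.0056  0.2396] [ 0.5809 -0.0591  0.2342] [0.6984 0.0479 0.245 ] 0.24304553515915597 430
 mark 110 [0.5683 0.0142 0.2416] [ 0.551  -0.0093  0.1973] [0.5888 0.0299 0.2573]
 grey 465 [ 0.5586 -0.0402  0.234 ] [0.7267 0.0392 0.245 ]
side 107 1 4 0
 body fit [0.5628 0.2435]  neck top [0.5871 0.2674 0.0806] 0.08062017708998293
 paddle top mean  [0.5271 0.253  0.0479] [0.5289 0.2638 0.055 ] rect ((0.0, 0.0), (0.0, 0.0), 0.0)
 r nan yaw nan
 cup fit [ 0.5932 -0.0077] 34 0.19990059626180515
 cup top [ 0.6107 -0.0014  0.2398] [ 0.5891 -0.0424  0.2346] [0.6322 0.0396 0.245 ] 0.24124003469949035 20
 mark 73 [0.5646 0.019  0.2336] [ 0.5555 -0.0087  0.197 ] [0.5904 0.0297 0.2571]
 grey 365 [ 0.5492 -0.0843  0.2341] [0.7288 0.0643 0.245 ]<stdin>:17: RuntimeWarning: Mean of empty slice.
  ret = um.true_divide(
```

View pics/crop.png

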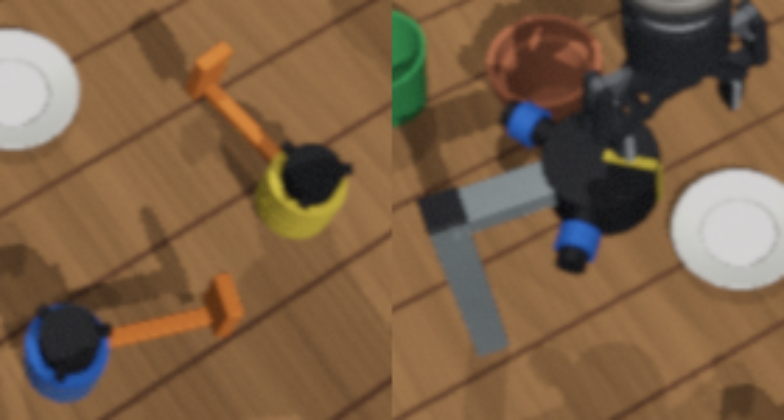

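The crop shows the blue bowl at lower left (crop 70,350) with its orange paddle at (225,305). The head's yellow mark points toward the robot. I'll move to a hover above the blue handle, which also clears the view of the head.

Call:
{"method": "carry_out", "body": {
  "commands": [
    [0.1, -0.05, 0, 0, 0, 0, 0],
    [0.22, -0.1, 0, 0, 0, 0.08, 0],
    [0.34, -0.172, 0, 0, 0, 0.169, 0],
    [0.46, -0.172, 0.02, 0, 0, 0.169, 0],
    [0.572, -0.172, 0.04, 0, 0, 0.169, 0],
    [0.572, -0.172, 0.04, 0, 0, 0.169, 0],
    [0.572, -0.172, 0.04, 0, 0, 0.169, 0]
  ]
}}

```text
time: 1.88
position: [0.4381, 0.2859, 0.2178]
eef_rot: [-3.139, 0.003, 1.218]
force: [1.3, -0.1, -6.1]
opening: 0.0855
grip_force: 0.0
```

```bash
python3 - <<'E'
from h import *
p=env.snapshot("scene"); q=env.snapshot("side"); w=env.snapshot("wrist")
np.savez("s2.npz",**{a+k:v for a,d in(("a",p),("b",q),("w",w)) for k,v in d.items() if k in("frame","range_z","K","R","t")})
cv2.imwrite("pics/m2.png",np.vstack([np.hstack([cv2.resize(p["frame"][150:300,160:310],(400,400)),cv2.resize(q["frame"][150:260,190:300],(400,400))]),]) [:,:,::-1])
cv2.imwrite("pics/w2.png",w["frame"][:,:,::-1])
E
```

```text
(no output)
```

View pics/m2.png

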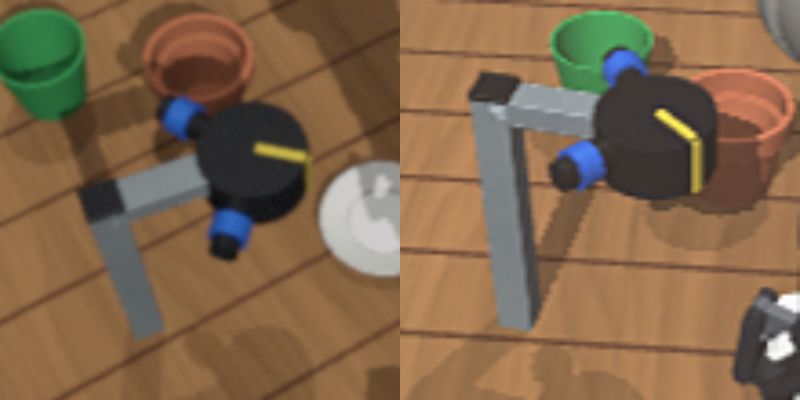

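View pics/w2.png

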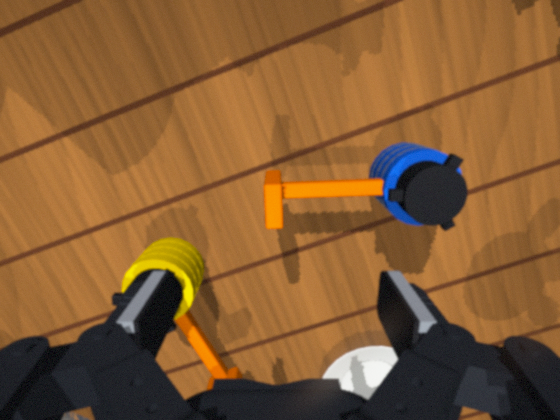

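The left half shows the cup with its mark (scene crop 280,155). The wrist picture shows the blue bowl at (430,190) with its handle at (274,200). Next I'll measure precisely.

```bash
cat > m.py <<'E'
from h import *
np.set_printoptions(precision=4,suppress=True)
D=np.load("s2.npz")
def plane(p,uv,h):
    uv=np.asarray(uv,float); K,R,t=p["K"],p["R"],p["t"]
    d=np.c_[(uv-K[[0,1],[2,2]])/K[[0,1],[0,1]],np.ones(len(uv))]@R; o=-R.T@t
    return o+d*((h-o[2])/d[:,2])[:,None]
for n in "abw":
    p={k:D[n+k] for k in("frame","range_z","K","R","t")}
    hsv=cv2.cvtColor(p["frame"],cv2.COLOR_RGB2HSV).astype(int);H,S,V=[hsv[...,i] for i in range(3)]
    vv,uu=np.mgrid[:420,:560]; W=world(p,uu,vv); x,y,z=W[...,0],W[...,1],W[...,2]; ok=p["range_z"]>0
    print(n,"cam",-p["R"].T@p["t"])
    if n!="w":
        near=ok&(np.hypot(x-.63,y+.01)<.065)
        top=near&(z>.229)&(z<.25)&((V<70)|((H>18)&(H<36)&(S>110)))
        zt=np.median(z[top]); P=W[top&(abs(z-zt)<.004)]
        print(" ztop",zt,len(P)); c,r=cv2.minEnclosingCircle((P[:,:2]*1000).astype(np.float32)); print(" enc",c,r,"mid",(np.percentile(P,1,0)+np.percentile(P,99,0))/2,np.ptp(P,0))
        ym=near&(H>18)&(H<36)&(S>110); Yt=W[ym&(z>.233)]; Ys=W[ym&(z<.231)]
        l=cv2.fitLine((Yt[:,:2]).astype(np.float32),cv2.DIST_HUBER,0,.001,.001).ravel()
        print(" mark top",Yt.mean(0),len(Yt),"line",l,np.arctan2(l[1],l[0])," side",Ys.mean(0) if len(Ys) else "",len(Ys),Ys[:,2].min() if len(Ys) else "")
        s=W[near&(V<70)&(z<.226)&(z>.19)]; 
        if len(s)>9: print(" side low z",np.percentile(s[:,2],1))
        po=ok&(z>.225)&(z<.25)&(V<70)&(np.hypot(x-.74,y-.03)<.045); G=W[po]
        if len(G): print(" post top",np.median(G,0),len(G),(G.min(0)+G.max(0))/2)
    reg=ok&(x>.40)&(x<.64)&(y>.15)&(y<.36)
    og=reg&(H<14)&(S>190); T=W[og&(z>.095)&(z<.107)]; N=W[reg&(V<70)&(z>.08)&(z<.093)]
    if len(T)>5: print(" paddle",len(T),T.mean(0),cv2.minAreaRect((T[:,:2]*1000).astype(np.float32)))
    A=W[og&(z>.046)&(z<.058)]
    if len(A)>20: l=cv2.fitLine(A[:,:2].astype(np.float32),cv2.DIST_HUBER,0,.001,.001).ravel(); print(" arm line",l,np.arctan2(l[1],l[0]))
    if len(N)>5:
        c=np.median(N,0)[:2]; N=N[np.hypot(*(N[:,:2]-c).T)<.0265]; print(" neck",len(N),(N.min(0)+N.max(0))/2,np.ptp(N,0),N.mean(0))
E
python3 m.py
```

```text
a cam [0.772  0.4191 0.9903]
 ztop 0.24472938190165852 988
 enc (617.0043334960938, -0.48468589782714844) 62.452735900878906 mid [ 0.6058 -0.0038  0.2446] [0.0885 0.1144 0.0077]
 mark top [0.5778 0.0029 0.2462] 60 line [ 0.6101 -0.7923  0.5782  0.0026] -0.91457474  side  0 
 side low z 0.2004173120534517
 post top [ 0.7262 -0.0115  0.245 ] 1 [ 0.7262 -0.0115  0.245 ]
 paddle 11 [0.4447 0.2889 0.0983] ((443.8403625488281, 288.0674133300781), (23.527313232421875, 3.2081096172332764), 71.86507415771484)
 neck 395 [0.5604 0.244  0.0853] [0.05   0.0497 0.0098] [0.5605 0.2448 0.0846]
b cam [0.4776 0.8544 0.9188]
 ztop 0.2455978147141098 457
 enc (605.400634765625, -7.987386703491211) 51.70896911621094 mid [ 0.5998 -0.0078  0.2457] [0.0678 0.1002 0.0078]
 mark top [0.5794 0.0046 0.2477] 28 line [ 0.6233 -0.782   0.5798  0.0047] -0.8978808  side  0 
 side low z 0.1977963870221351
 post top [ 0.7257 -0.0114  0.249 ] 3 [ 0.7268 -0.0106  0.2482]
 neck 223 [0.5605 0.2452 0.0851] [0.0464 0.0496 0.01  ] [0.5618 0.2461 0.0852]
w cam [0.4661 0.3552 0.3529]
 neck 2987 [0.5589 0.2429 0.0835] [0.0505 0.0496 0.007 ] [0.5595 0.244  0.0845]
```

```bash
cat > m3.py <<'E'
from m import *
from scipy.optimize import minimize
print("-----")
V2=[];Ms=[];Ys=[]
for n in "ab":
    p={k:D[n+k] for k in("frame","range_z","K","R","t")}; V2.append(p)
    f=p["frame"].astype(int); vv,uu=np.mgrid[:420,:560]; W=world(p,uu,vv)
    roi=(np.hypot(W[...,0]-.62,W[...,1]+.01)<.09)&(W[...,2]>.17)
    hs=cv2.cvtColor(p["frame"],cv2.COLOR_RGB2HSV).astype(int)
    yel=roi&(hs[...,0]>18)&(hs[...,0]<36)&(hs[...,1]>100)&(hs[...,2]>70)
    m=(roi&(f.max(-1)<62))|yel
    m=cv2.morphologyEx(m.astype(np.uint8),cv2.MORPH_OPEN,cv2.getStructuringElement(2,(15,15)))
    Ms.append(m);Ys.append(yel); print(n,m.sum(),yel.sum(),np.argwhere(m).min(0),np.argwhere(m).max(0))
def proj(p,X):
    c=X@p["R"].T+p["t"]; q=c@p["K"].T; return q[:,:2]/q[:,2:]
th=np.linspace(0,2*np.pi,72); ring=np.c_[.046*np.cos(th),.046*np.sin(th)]
def cost(v,views=(0,1)):
    s=0
    for i in views:
        p=V2[i]; X=np.r_[np.c_[ring+v[:2],np.full(72,v[2])],np.c_[ring+v[:2],np.full(72,v[2]-.048)]]
        h=cv2.convexHull((proj(p,X)*256).astype(np.int32)); im=np.zeros((420,560),np.uint8)
        cv2.fillConvexPoly(im,h,1,shift=8); s+=1-(im&Ms[i]).sum()/(im|Ms[i]).sum()
    return s
for vs in((0,),(1,),(0,1)):
    r=minimize(cost,[.612,-.006,.242],args=(vs,),method="Nelder-Mead",options=dict(initial_simplex=[[.612,-.006,.242],[.62,-.006,.242],[.612,.002,.242],[.612,-.006,.248]],xatol=1e-4,fatol=1e-4)); print(vs,r.x,r.fun)
c=r.x
for p,y in zip(V2,Ys):
    uv=np.argwhere(y)[:,::-1]; P=plane(p,uv,c[2]); d=P[:,:2]-c[:2]; k=(np.hypot(*d.T)<.047)
    Z=world(p,uv[:,0],uv[:,1])[:,2]
    k=k&(np.hypot(*d.T)<.044)
    l=cv2.fitLine(d[k].astype(np.float32),cv2.DIST_HUBER,0,.001,.001).ravel()
    print("mark",k.sum(),d[k].mean(0),"ang mean",np.arctan2(*d[k].mean(0)[::-1]),"line",np.arctan2(-l[1],-l[0]),np.hypot(*d[k].T).min())
    bl=p["frame"].astype(int); 
E
python3 m3.py | sed -n '/-----/,$p'
```

```text
-----
a 959 128 [193 232] [232 269]Traceback (most recent call last):
  File "m3.py", line 13, in <module>
    Ms.append(m);Ys.append(yel); print(n,m.sum(),yel.sum(),np.argwhere(m).min(0),np.argwhere(m).max(0))
                                                           ~~~~~~~~~~~~~~~~~~^^^
    return umr_minimum(a, axis, None, out, keepdims, initial, where)
ValueError: zero-size array to reduction operation minimum which has no identity
```

```bash
sed -i 's/f.max(-1)<62/f.max(-1)<85\&(f.max(-1)-f.min(-1)<30)/; s/m=cv2.morphologyEx(m.astype(np.uint8),cv2.MORPH_OPEN,cv2.getStructuringElement(2,(15,15)))/m=cv2.morphologyEx(cv2.morphologyEx(m.astype(np.uint8),cv2.MORPH_CLOSE,np.ones((5,5))),cv2.MORPH_OPEN,cv2.getStructuringElement(2,(13,13)))/' m3.py
sed -i 's/(f.max(-1)<85&(f/((f.max(-1)<85)\&(f/; s/roi&f.max(-1)<85&(f.max(-1)-f.min(-1)<30)/roi\&(f.max(-1)<85)\&(f.max(-1)-f.min(-1)<30)/' m3.py
grep -n "m=(" m3.py; python3 m3.py | sed -n '/-----/,$p'
```

```text
11:    m=(roi&((f.max(-1)<85)&(f.max(-1)-f.min(-1)<30)))|yel
-----
a 1535 128 [188 231] [233 275]
b 974 93 [170 243] [204 276]
(0,) [ 0.59   -0.0061  0.2537] 0.14582164890633764
(1,) [ 0.5898 -0.0072  0.2496] 0.1145454545454545
(0, 1) [ 0.592  -0.0028  0.2519] 0.27669049578146665
mark 101 [-0.0184  0.0141] ang mean 2.4882641545523922 line 2.3737583 0.003933199869013664
mark 42 [-0.0175  0.0167] ang mean 2.3793329794951665 line 2.3808923 0.004101291714229094
```

```bash
cat > g.py <<'E'
from h import *
np.set_printoptions(precision=4,suppress=True)
def grip(p):
    hsv=cv2.cvtColor(p["frame"],cv2.COLOR_RGB2HSV).astype(int);H,S,V=[hsv[...,i] for i in range(3)]
    vv,uu=np.mgrid[:420,:560]; W=world(p,uu,vv); x,y,z=W[...,0],W[...,1],W[...,2]; ok=p["range_z"]>0
    og=ok&(H<19)&(S>200)&(V>120)&(x>.4)&(y>.15)&(y<.36)
    T=W[og&(z>.094)&(z<.108)]; print("z",np.median(T[:,2]),len(T)); r=cv2.minAreaRect((T[:,:2]*1000).astype(np.float32)); print(r,T.mean(0))
    A=W[og&(z>.044)&(z<.06)]; l=cv2.fitLine(A[:,:2].astype(np.float32),cv2.DIST_HUBER,0,.001,.001).ravel(); print("arm",l,np.arctan2(l[1],l[0]))
if __name__=="__main__":
    D=np.load("s2.npz")
    for n in "wa": grip({k:D[n+k] for k in("frame","range_z","K","R","t")})
E
python3 g.py
```

```text
z 0.09942779304723759 824
((437.1054992675781, 283.34039306640625), (36.155357360839844, 13.979036331176758), 71.76344299316406) [0.4375 0.2842 0.0994]
arm [ 0.9362 -0.3515  0.4848  0.2691] -0.3591598
z 0.09902960051678295 1
((448.3109436035156, 296.5635070800781), (0.0, 0.0), 0.0) [0.4483 0.2966 0.099 ]
arm [ 0.9963 -0.0863  0.4453  0.287 ] -0.08643981
```

Call:
{"method": "carry_out", "body": {
  "commands": [
    [-0.005, 0, 0.08, 0, 0, -0.016, 0],
    [-0.005, 0, 0.16, 0, 0, -0.016, 0],
    [-0.005, 0, 0.23, 0, 0, -0.016, 0],
    [-0.005, 0, 0.27, 0, 0, -0.016, 0],
    [-0.005, 0, 0.29, 0, 0, -0.016, 0],
    [-0.005, 0, 0.29, 0, 0, -0.016, 0],
    [-0.005, 0, 0.29, 0, 0, -0.016, 0]
  ]
}}

```text
time: 2.9
position: [0.4389, 0.2837, 0.0753]
eef_rot: [3.14, -0.001, 1.25]
force: [1.3, -0.1, -7.2]
opening: 0.0849
grip_force: 0.0
```

Call:
{"method": "carry_out", "body": {
  "commands": [
    [0, 0, 0, 0, 0, 0, 1],
    [0, 0, 0, 0, 0, 0, 1],
    [0, 0, 0, 0, 0, 0, 1],
    [0, 0, 0, 0, 0, 0, 1],
    [0, 0, 0, 0, 0, 0, 1],
    [0, 0, 0, 0, 0, 0, 1],
    [0, 0, 0, 0, 0, 0, 1]
  ]
}}

```text
time: 3.78
position: [0.4381, 0.2838, 0.0744]
eef_rot: [-3.142, -0.0, 1.25]
force: [-1.2, 0.6, -3.5]
opening: 0.0131
grip_force: 60.8
```

Call:
{"method": "carry_out", "body": {
  "commands": [
    [0, 0, -0.04, 0, 0, 0, 1],
    [0, 0, -0.1, 0, 0, 0, 1],
    [0, 0, -0.18, 0, 0, 0, 1],
    [-0.08, 0.03, -0.18, 0, 0, 0, 1],
    [-0.17, 0.07, -0.18, 0, 0, 0, 1],
    [-0.26, 0.1, -0.18, 0, 0, 0, 1],
    [-0.336, 0.132, -0.18, 0, 0, 0, 1],
    [-0.336, 0.132, -0.18, 0, 0, 0, 1]
  ]
}}

```text
time: 4.78
position: [0.4476, 0.101, 0.1639]
eef_rot: [-3.14, 0.001, 1.246]
force: [1.0, -0.8, -9.4]
opening: 0.0133
grip_force: 60.2
```

Call:
{"method": "carry_out", "body": {
  "commands": [
    [0, 0, 0, 0, 0, 0, 1],
    [0, 0, 0, 0, 0, 0, 1]
  ]
}}

```text
time: 5.03
position: [0.4477, 0.1042, 0.1641]
eef_rot: [-3.141, 0.0, 1.252]
force: [0.7, 0.2, -9.4]
opening: 0.0132
grip_force: 60.2
```

```bash
python3 - <<'E'
from h import *
w=env.snapshot("wrist")
np.savez("s3.npz",**{k:v for k,v in w.items() if k in("frame","range_z","K","R","t")})
cv2.imwrite("pics/w3.png",w["frame"][:,:,::-1]); print(env.observe())
E
```

```text
{'time': 5.075, 'joint_pos': array([6.18519992e-02, 3.05826091e-01, 1.80804701e+00, 1.15050709e-04,
       1.02803464e+00, 3.80724686e-01]), 'dq': array([ 0.00044977, -0.00128867, -0.00036292, -0.00085408,  0.00028973,
       -0.00164598]), 'joint_torque': array([-2.60757431e-01, -3.93209410e+01, -2.21487540e+01, -1.00544030e-01,
       -2.52362341e-01,  6.17699290e-03]), 'position': array([0.44767415, 0.10430143, 0.16413505]), 'eef_rot': array([-3.14126352e+00,  2.56410182e-05,  1.25186420e+00]), 'force': array([ 1.03487533,  0.68570124, -8.99026213]), 'torque': array([0.08595277, 0.44264537, 0.02565799]), 'grip_force': 60.19076228141785, 'opening': 0.013260414385109505}
```

View pics/w3.png

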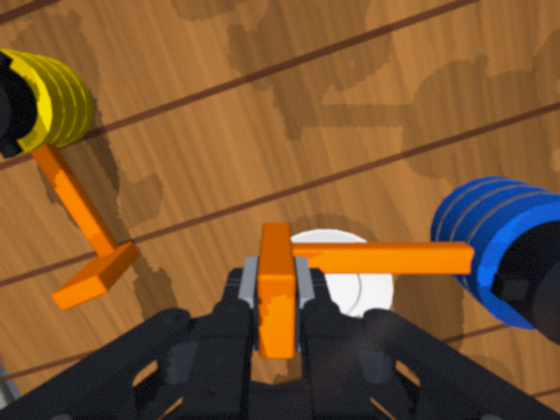

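The bowl is held square, with the paddle between the pads at (275,290) and the neck at the right edge. The head is out of the wrist view, so I'll rectify the earlier scene and side pictures onto the cup's top plane and fit its circle and mark there.

```bash
cat > m4.py <<'E'
from h import *
from scipy.optimize import minimize, differential_evolution
np.set_printoptions(precision=4,suppress=True)
D=np.load("s2.npz"); X0,Y0,s=.50,-.11,.0005
out=[]
for n in "ab":
    p={k:D[n+k] for k in("frame","range_z","K","R","t")}
    vv,uu=np.mgrid[:420,:560]; W=world(p,uu,vv)
    for zt in(.2455,):
        j,i=np.mgrid[:420,:480]   # j: y, i: x
        X=np.stack([X0+i*s,Y0+j*s,np.full(i.shape,zt)],-1).reshape(-1,3)
        c=X@p["R"].T+p["t"]; q=c@p["K"].T; uv=(q[:,:2]/q[:,2:]).reshape(420,480,2).astype(np.float32)
        r=cv2.remap(p["frame"],uv[...,0],uv[...,1],cv2.INTER_CUBIC); out.append(r)
        g=cv2.GaussianBlur(r.astype(np.float32).max(-1),(0,0),2)
        th=np.linspace(0,2*np.pi,240,endpoint=False)
        def sc(v):
            cx,cy=v[0],v[1]; val=[]
            for dr in(-.003,.003):
                mx=((cx+(.046+dr)*np.cos(th)-X0)/s).astype(np.float32)[None]; my=((cy+(.046+dr)*np.sin(th)-Y0)/s).astype(np.float32)[None]
                val.append(cv2.remap(g,mx,my,1)[0])
            return -np.clip(val[1]-val[0],-20,30).mean()
        e=differential_evolution(sc,[(.56,.66),(-.05,.05)],seed=0,tol=1e-6); c=e.x; print(n,zt,c,e.fun)
        hs=cv2.cvtColor(r,cv2.COLOR_RGB2HSV).astype(int); yy=(hs[...,0]>18)&(hs[...,0]<36)&(hs[...,1]>120)&(hs[...,2]>80)
        d=np.c_[X0+i[yy]*s,Y0+j[yy]*s]-c; R=np.hypot(*d.T); k=R<.0455
        l=cv2.fitLine(d[k].astype(np.float32),cv2.DIST_HUBER,0,.001,.001).ravel(); l*=np.sign(-l[0])
        print("  mark",k.sum(),d[k].mean(0),"ang",np.arctan2(*d[k].mean(0)[::-1]),"line dir",np.arctan2(l[1],l[0]),"R",R.min(),"offset",l[2]*l[1]-l[3]*l[0])
        cv2.circle(r,tuple(int(a) for a in((c-[X0,Y0])/s)),92,(255,0,255),1); 
        P=W[(np.hypot(W[...,0]-c[0],W[...,1]-c[1])<.038)&(W[...,2]>.2)]; print("  z",np.median(P[:,2]))
im=np.hstack(out)[::-1]; cv2.imwrite("pics/rect.png",cv2.resize(im[:,:,::-1],(800,350)))
E
python3 m4.py
```

```text
a 0.2455 [0.5931 0.0117] -16.882762908935547
  mark 2768 [-0.0246  0.0037] ang 2.9941124087922004 line dir 2.1400948 R 0.011567631099708056 offset 0.019791588
  z 0.24452118433130055
b 0.2455 [ 0.5919 -0.0034] -17.0865535736084
  mark 1970 [-0.0183  0.0114] ang 2.584287311020383 line dir 2.3427896 R 0.00037568540083149983 offset 0.005163841
  z 0.24587945083128
```

View pics/rect.png

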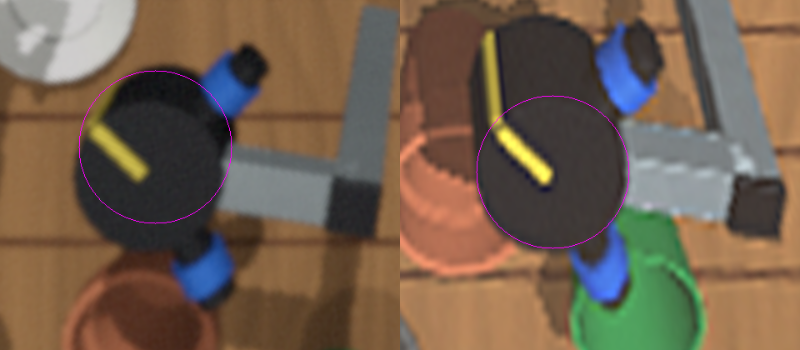

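The side view (right half) fits well: disc at (552,171), mark from (547,178) to (498,128), post top at (757,205). The left fit caught the side wall instead; the true disc is near (150,175). I'll refit on the arcs facing away from the camera.

```bash
cat > m5.py <<'E'
from h import *
from scipy.optimize import least_squares
np.set_printoptions(precision=4,suppress=True)
D=np.load("s2.npz"); X0,Y0,s=.50,-.11,.0005; zt=.2455
for n,c0 in(("a",(.590,-.005)),("b",(.590,-.004))):
    p={k:D[n+k] for k in("frame","range_z","K","R","t")}
    j,i=np.mgrid[:420,:480]; X=np.stack([X0+i*s,Y0+j*s,np.full(i.shape,zt)],-1).reshape(-1,3)
    q=(X@p["R"].T+p["t"])@p["K"].T; uv=(q[:,:2]/q[:,2:]).reshape(420,480,2).astype(np.float32)
    r=cv2.remap(p["frame"],uv[...,0],uv[...,1],cv2.INTER_CUBIC); g=cv2.GaussianBlur(r.astype(np.float32).max(-1),(0,0),1.5)
    cam=-p["R"].T@p["t"]; ca=np.arctan2(cam[1]-c0[1],cam[0]-c0[0])
    rr=np.arange(.036,.058,.00025); E=[]
    for t in np.linspace(-np.pi,np.pi,180):
        if abs((t-ca+np.pi)%(2*np.pi)-np.pi)<1.35: continue
        mx=((c0[0]+rr*np.cos(t)-X0)/s).astype(np.float32)[None]; my=((c0[1]+rr*np.sin(t)-Y0)/s).astype(np.float32)[None]
        v=cv2.remap(g,mx,my,1)[0]; d=np.gradient(v); k=d.argmax()
        if d[k]>1.5: E.append((c0[0]+rr[k]*np.cos(t),c0[1]+rr[k]*np.sin(t)))
    E=np.array(E)
    for fr in(0,1):
        f=least_squares(lambda v:np.hypot(E[:,0]-v[0],E[:,1]-v[1])-(v[2] if fr else .046),[*c0,.046],loss="soft_l1",f_scale=.0007)
        print(n,"centre",f.x,len(E),"med res",np.median(abs(f.fun)))
    hs=cv2.cvtColor(r,cv2.COLOR_RGB2HSV).astype(int)
    yy=(hs[...,0]>18)&(hs[...,0]<36)&(hs[...,1]>120)&(hs[...,2]>90)
    d=np.c_[X0+i[yy]*s,Y0+j[yy]*s]-c0; k=np.hypot(*d.T)<.044
    # keep only pixels on the top by depth-independent rule: farthest from camera part
    l=cv2.fitLine(d[k].astype(np.float32),cv2.DIST_HUBER,0,.0005,.001).ravel(); l*=np.sign(-l[0]); print("  mark",np.arctan2(l[1],l[0]),"point",l[2:]*np.sign(-l[0])*0+d[k].mean(0)+c0)
    # blue collars and dark post top
    vv,uu=np.mgrid[:420,:560]; W=world(p,uu,vv); h0=cv2.cvtColor(p["frame"],cv2.COLOR_RGB2HSV).astype(int)
    b=(h0[...,0]>105)&(h0[...,0]<125)&(h0[...,1]>150)&(W[...,2]>.2)&(W[...,2]<.26)
    nc,lab=cv2.connectedComponents(b.astype(np.uint8))
    for m in range(1,nc):
        if (lab==m).sum()>25: P=W[lab==m]; print("  collar",(lab==m).sum(),P.mean(0))
E
python3 m5.py
```

```text
a centre [ 0.5902 -0.0073  0.046 ] 99 med res 0.0011634352941765624
a centre [ 0.59   -0.0073  0.0458] 99 med res 0.0011254455369163405
  mark 2.366836 point [0.5713 0.0084]
  collar 132 [ 0.6231 -0.0658  0.2421]
  collar 141 [0.6345 0.044  0.2425]
b centre [ 0.5911 -0.0064  0.046 ] 100 med res 0.0006142187058642175
b centre [ 0.5911 -0.0071  0.0454] 100 med res 0.00045428396889719835
  mark 2.345586 point [0.5737 0.0078]
  collar 52 [ 0.624  -0.0651  0.2438]
  collar 81 [0.6337 0.0484 0.2408]
```

```bash
cat > k.py <<'E'
# k.py: python3 k.py init | phi u [n] -> rows relative to the tracked commanded pose ; 'ok' row saved as the new commanded pose
import sys,json
from h import *
np.set_printoptions(precision=4,suppress=True)
C=np.array([.5905,-.007]); MZ=.197; OFF=.0744
def ang(a): return (a+np.pi)%(2*np.pi)-np.pi
def load(): return json.load(open("cmd.json"))
def state():
    o=env.observe(); s=load(); p=o["position"]; phi=o["eef_rot"][2]+np.pi/2
    ax=p[:2]-.13*np.array([np.cos(phi),np.sin(phi)])
    print("t %.2f phi %.3f u %.1f mm axis-off mm"%(o["time"],phi,(p[2]-OFF-MZ)*1e3),(ax-C)*1e3,"F",o["force"],"T",o["torque"],"cmd z-lag mm %.1f"%((p[2]-s["p"][2])*1e3),"open %.4f"%o["opening"],"j6 %.2f"%o["joint_pos"][5])
    return o
def plan(targets,save=True,dx=(0,0)):
    s=load(); p=np.array(s["p"]); yaw=s["yaw"]
    X=np.array([np.cos(yaw),np.sin(yaw)]); Y=np.array([np.sin(yaw),-np.cos(yaw)])
    for phi,u in targets:
        t=np.r_[C+np.array(dx)+.13*np.array([np.cos(phi),np.sin(phi)]),MZ+OFF+u]; d=t-p
        r=np.round([d[:2]@X/.5,d[:2]@Y/.5,-d[2]/.5,0,0,-ang(phi-np.pi/2-yaw)/(2*np.pi/3),1],4); print(r.tolist(),end=", ")
    print()
    if save:
        p=p+np.r_[(X*r[0]+Y*r[1])*.5,-r[2]*.5]; json.dump(dict(p=p.tolist(),yaw=yaw-r[5]*2*np.pi/3),open("cmd.json","w"))
if __name__=="__main__":
    if sys.argv[1]=="init":
        o=env.observe(); json.dump(dict(p=o["position"].tolist(),yaw=float(o["eef_rot"][2])),open("cmd.json","w"))
    state()
E
python3 k.py init; python3 -c "
from k import *
plan([(2.80,-.105),(2.75,-.1),(2.75,-.098)])"
```

```text
t 5.08 phi 2.823 u -107.3 mm axis-off mm [-19.3816  70.5396] F [ 1.0349  0.6857 -8.9903] T [0.086  0.4426 0.0257] cmd z-lag mm 0.0 open 0.0133 j6 0.38
[-0.1159, 0.0811, -0.0045, 0.0, 0.0, 0.0108, 1.0], [-0.1029, 0.0817, -0.0145, 0.0, 0.0, 0.0347, 1.0], [-0.1029, 0.0817, -0.0185, 0.0, 0.0, 0.0347, 1.0],
```

Call:
{"method": "carry_out", "body": {
  "commands": [
    [-0.06, 0.04, -0.003, 0, 0, 0.0108, 1],
    [-0.1029, 0.0817, -0.0145, 0, 0, 0.0347, 1],
    [-0.1029, 0.0817, -0.0185, 0, 0, 0.0347, 1],
    [-0.1029, 0.0817, -0.0185, 0, 0, 0.0347, 1],
    [-0.1029, 0.0817, -0.0185, 0, 0, 0.0347, 1]
  ]
}}

```text
time: 5.7
position: [0.4699, 0.0427, 0.1734]
eef_rot: [-3.141, 0.0, 1.179]
force: [0.2, -0.1, -8.5]
opening: 0.0131
grip_force: 60.3
```

```bash
python3 - <<'E'
from k import *
state()
w=env.snapshot("wrist"); p=env.snapshot("scene"); q=env.snapshot("side")
# bowl neck/body from wrist & others
for n,p in(("w",w),("a",p),("b",q)):
    h=cv2.cvtColor(p["frame"],cv2.COLOR_RGB2HSV).astype(int); vv,uu=np.mgrid[:420,:560]; W=world(p,uu,vv)
    nr=(np.hypot(W[...,0]-C[0],W[...,1]-C[1])<.06)
    N=W[nr&(h[...,2]<70)&(W[...,2]>.165)&(W[...,2]<.195)]; B=W[nr&(h[...,0]>105)&(h[...,0]<125)&(h[...,1]>150)&(W[...,2]>.08)&(W[...,2]<.175)]
    print(n,"neck",len(N),np.median(N,0) if len(N) else "","blue",len(B),(np.percentile(B,[2,98],0)) if len(B)>5 else "")
    A=W[(h[...,0]<19)&(h[...,1]>200)&(h[...,2]>100)&(W[...,2]>.135)&(W[...,2]<.17)&(W[...,0]>.44)&(W[...,0]<.62)&(abs(W[...,1])<.1)]
    if len(A)>20: print("  arm",len(A),np.polyfit(A[:,0],A[:,2],1),np.polyfit(A[:,0],A[:,1],1))
    if n!="w":
        from scipy.optimize import least_squares
        Bb=B[B[:,2]<.15]
        if len(Bb)>10: f=least_squares(lambda v:np.hypot(Bb[:,0]-v[0],Bb[:,1]-v[1])-.034,C,loss="soft_l1",f_scale=.001); print("  body axis",f.x,len(Bb))
cv2.imwrite("pics/c4.png",np.hstack([cv2.resize(x["frame"][140:280,200:340],(400,400)) for x in(env.snapshot("scene"),q)])[:,:,::-1])
E
```

```text
t 5.70 phi 2.750 u -98.0 mm axis-off mm [-0.3953  0.0923] F [ 0.2052 -0.0713 -8.5492] T [ 0.0339  0.3821 -0.0347] cmd z-lag mm -0.0 open 0.0131 j6 0.32
w neck 1731 [0.5733 0.0097 0.1724] blue 7224 [[ 0.5572 -0.0208  0.1075]
 [ 0.6006  0.0257  0.1595]]
  arm 5606 [-0.0557  0.1799] [-0.523   0.2966]
a neck 0  blue 189 [[0.5707 0.0137 0.1152]
 [0.6169 0.0276 0.1601]]
  body axis [ 0.5902 -0.0072] 105
b neck 82 [0.5902 0.0144 0.1734] blue 225 [[0.564  0.0029 0.1033]
 [0.6188 0.0284 0.1605]]
  body axis [ 0.5933 -0.0076] 120
```

View pics/c4.png

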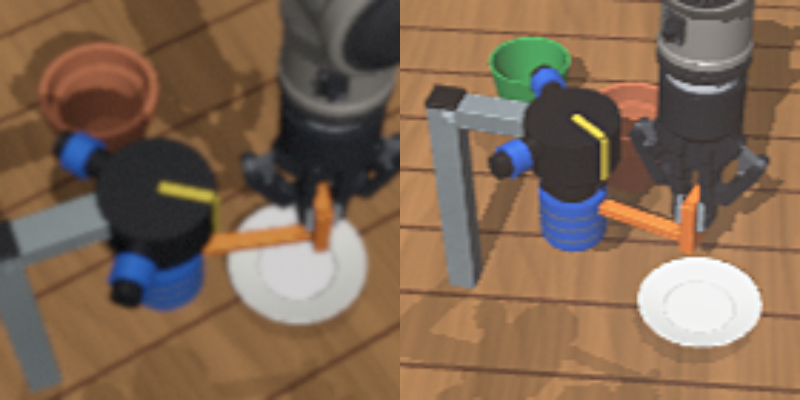

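Head centre and bowl axis agree to about 1 to 2 mm in both cameras, and the neck sits centred below the mouth. Raising it now.

```bash
python3 -c "
from k import *
plan([(2.75,-.09),(2.75,-.086),(2.75,-.0835)])
plan([(2.75,-.082),(2.75,-.081),(2.75,-.08)])"
```

```text
[-0.0, 0.0, -0.016, 0.0, 0.0, -0.0, 1.0], [-0.0, 0.0, -0.024, 0.0, 0.0, -0.0, 1.0], [-0.0, 0.0, -0.029, 0.0, 0.0, -0.0, 1.0], 
[-0.0, 0.0, -0.003, 0.0, 0.0, -0.0, 1.0], [-0.0, 0.0, -0.005, 0.0, 0.0, -0.0, 1.0], [-0.0, 0.0, -0.007, 0.0, 0.0, -0.0, 1.0],
```

Call:
{"method": "carry_out", "body": {
  "commands": [
    [0, 0, -0.016, 0, 0, 0, 1],
    [0, 0, -0.024, 0, 0, 0, 1],
    [0, 0, -0.029, 0, 0, 0, 1],
    [0, 0, -0.029, 0, 0, 0, 1]
  ]
}}

```text
time: 6.4
position: [0.4706, 0.0417, 0.1883]
eef_rot: [3.141, -0.0, 1.178]
force: [0.2, 0.0, -9.6]
opening: 0.0135
grip_force: 60.2
```

Call:
{"method": "carry_out", "body": {
  "commands": [
    [0, 0, -0.003, 0, 0, 0, 1],
    [0, 0, -0.005, 0, 0, 0, 1],
    [0, 0, -0.007, 0, 0, 0, 1],
    [0, 0, -0.007, 0, 0, 0, 1]
  ]
}}

```text
time: 6.9
position: [0.4705, 0.0417, 0.1916]
eef_rot: [3.141, -0.0, 1.178]
force: [1.1, 0.7, -8.3]
opening: 0.0132
grip_force: 60.1
```

```bash
python3 -c "
from k import *
state()
plan([(2.75,-.079)])"
```

```text
t 6.90 phi 2.748 u -79.8 mm axis-off mm [ 0.0617 -1.0635] F [ 1.1159  0.6919 -8.3099] T [ 0.1216  0.4088 -0.0416] cmd z-lag mm 0.2 open 0.0132 j6 0.32
[-0.0, 0.0, -0.002, 0.0, 0.0, -0.0, 1.0],
```

Call:
{"method": "carry_out", "body": {
  "commands": [
    [0, 0, -0.001, 0, 0, 0, 1],
    [0, 0, -0.002, 0, 0, 0, 1],
    [0, 0, -0.002, 0, 0, 0, 1]
  ]
}}

```text
time: 7.28
position: [0.4704, 0.0417, 0.1924]
eef_rot: [-3.141, 0.0, 1.178]
force: [1.0, -1.5, -11.4]
opening: 0.0133
grip_force: 59.9
```

Call:
{"method": "carry_out", "body": {
  "commands": [
    [0, 0, -0.001, 0, 0, 0, 1],
    [0, 0, -0.002, 0, 0, 0, 1],
    [0, 0, -0.002, 0, 0, 0, 1]
  ]
}}

```text
time: 7.65
position: [0.4703, 0.0417, 0.1931]
eef_rot: [-3.141, 0.0, 1.178]
force: [4.5, -1.7, -16.9]
opening: 0.0131
grip_force: 59.0
```

```bash
python3 -c "
from k import *
plan([(2.75,-.078)])
state()"
```

```text
[-0.0, 0.0, -0.002, 0.0, 0.0, -0.0, 1.0], 
t 7.65 phi 2.748 u -78.3 mm axis-off mm [-0.081  -1.1236] F [  4.5257  -1.7183 -16.9203] T [0.2341 0.4615 0.0896] cmd z-lag mm -0.3 open 0.0131 j6 0.32
```

Contact with the lip at u≈-79.2 mm, with about 8 N of press. Sweeping clockwise from +0.35 in small steps.

```bash
python3 -c "
from k import *
for a in(2.67,2.59,2.51): plan([(a+.04,-.078),(a,-.078)])"
```

```text
[0.0104, 0.0002, -0.0, 0.0, 0.0, 0.0191, 1.0], [0.0207, 0.0009, -0.0, 0.0, 0.0, 0.0382, 1.0], 
[0.0104, 0.0002, -0.0, 0.0, 0.0, 0.0191, 1.0], [0.0208, 0.0008, -0.0, 0.0, 0.0, 0.0382, 1.0], 
[0.0104, 0.0002, -0.0, 0.0, 0.0, 0.0191, 1.0], [0.0208, 0.0008, -0.0, 0.0, 0.0, 0.0382, 1.0],
```

Call:
{"method": "carry_out", "body": {
  "commands": [
    [0.0104, 0.0002, 0, 0, 0, 0.0191, 1],
    [0.0207, 0.0009, 0, 0, 0, 0.0382, 1],
    [0.0207, 0.0009, 0, 0, 0, 0.0382, 1]
  ]
}}

```text
time: 8.02
position: [0.4739, 0.051, 0.193]
eef_rot: [-3.139, 0.001, 1.098]
force: [0.1, -2.8, -15.8]
opening: 0.0134
grip_force: 59.1
```

Call:
{"method": "carry_out", "body": {
  "commands": [
    [0.0104, 0.0002, 0, 0, 0, 0.0191, 1],
    [0.0208, 0.0008, 0, 0, 0, 0.0382, 1],
    [0.0208, 0.0008, 0, 0, 0, 0.0382, 1]
  ]
}}

```text
time: 8.4
position: [0.4789, 0.0602, 0.193]
eef_rot: [-3.139, 0.001, 1.019]
force: [-1.4, -1.2, -15.6]
opening: 0.0133
grip_force: 59.2
```

Call:
{"method": "carry_out", "body": {
  "commands": [
    [0.0104, 0.0002, 0, 0, 0, 0.0191, 1],
    [0.0208, 0.0008, 0, 0, 0, 0.0382, 1],
    [0.0208, 0.0008, 0, 0, 0, 0.0382, 1]
  ]
}}

```text
time: 8.78
position: [0.4849, 0.0688, 0.1931]
eef_rot: [-3.14, 0.001, 0.939]
force: [-2.6, -2.7, -15.6]
opening: 0.0132
grip_force: 59.1
```

Call:
{"method": "carry_out", "body": {
  "commands": [
    [0.0104, 0.0002, 0, 0, 0, 0.0191, 1],
    [0.0208, 0.0008, 0, 0, 0, 0.0382, 1],
    [0.0208, 0.0008, 0, 0, 0, 0.0382, 1]
  ]
}}

```text
time: 9.15
position: [0.4915, 0.0769, 0.1931]
eef_rot: [-3.14, 0.001, 0.859]
force: [-1.3, -3.6, -16.1]
opening: 0.0131
grip_force: 59.0
```

Call:
{"method": "carry_out", "body": {
  "commands": [
    [0.0104, 0.0002, 0, 0, 0, 0.0191, 1],
    [0.0208, 0.0008, 0, 0, 0, 0.0382, 1],
    [0.0208, 0.0008, 0, 0, 0, 0.0382, 1]
  ]
}}

```text
time: 9.52
position: [0.4989, 0.0845, 0.1933]
eef_rot: [-3.141, 0.001, 0.779]
force: [-1.5, -2.0, -16.9]
opening: 0.0133
grip_force: 59.0
```

Call:
{"method": "carry_out", "body": {
  "commands": [
    [0.0104, 0.0002, 0, 0, 0, 0.0191, 1],
    [0.0208, 0.0008, 0, 0, 0, 0.0382, 1],
    [0.0208, 0.0008, 0, 0, 0, 0.0382, 1]
  ]
}}

```text
time: 9.9
position: [0.5074, 0.092, 0.1938]
eef_rot: [3.141, -0.002, 0.7]
force: [1.0, -0.3, -15.2]
opening: 0.0132
grip_force: 59.1
```

Call:
{"method": "carry_out", "body": {
  "commands": [
    [0.0104, 0.0002, 0, 0, 0, 0.0191, 1],
    [0.0208, 0.0008, 0, 0, 0, 0.0382, 1],
    [0.0208, 0.0008, 0, 0, 0, 0.0382, 1]
  ]
}}

```text
time: 10.28
position: [0.5162, 0.0981, 0.1941]
eef_rot: [3.14, -0.002, 0.62]
force: [1.6, -1.5, -14.7]
opening: 0.0131
grip_force: 59.3
```

```bash
python3 -c "
from k import *
for a in(2.43,2.35,2.27,2.19): plan([(a+.04,-.078),(a,-.078)])
state()"
```

```text
[0.0104, 0.0002, -0.0, 0.0, 0.0, 0.0191, 1.0], [0.0208, 0.0009, -0.0, 0.0, 0.0, 0.0382, 1.0], 
[0.0104, 0.0002, -0.0, 0.0, 0.0, 0.0191, 1.0], [0.0208, 0.0008, -0.0, 0.0, 0.0, 0.0382, 1.0], 
[0.0103, 0.0002, -0.0, 0.0, 0.0, 0.0191, 1.0], [0.0207, 0.0008, -0.0, 0.0, 0.0, 0.0382, 1.0], 
[0.0104, 0.0002, -0.0, 0.0, 0.0, 0.0191, 1.0], [0.0208, 0.0008, -0.0, 0.0, 0.0, 0.0382, 1.0], 
t 10.28 phi 2.191 u -77.3 mm axis-off mm [ 1.1959 -0.739 ] F [  1.5626  -1.4968 -14.6798] T [0.8652 0.43   0.1301] cmd z-lag mm 0.7 open 0.0131 j6 0.99
```

Call:
{"method": "carry_out", "body": {
  "commands": [
    [0.0104, 0.0002, 0, 0, 0, 0.0191, 1],
    [0.0208, 0.0008, 0, 0, 0, 0.0382, 1],
    [0.0208, 0.0008, 0, 0, 0, 0.0382, 1]
  ]
}}

```text
time: 10.65
position: [0.5247, 0.1036, 0.1947]
eef_rot: [3.14, -0.003, 0.54]
force: [0.5, -0.5, -8.2]
opening: 0.0131
grip_force: 60.3
```

Force dropped to the free value at phi≈2.11, so the gap starts here. I'll nudge 0.05 rad further and raise a few mm.

```bash
python3 -c "
from k import *
plan([(2.11,-.078)])
plan([(2.06,-.078),(2.06,-.077),(2.06,-.076)])
state()"
```

```text
[0.0208, 0.0009, -0.0, 0.0, 0.0, 0.0382, 1.0], 
[0.013, 0.0003, -0.0, 0.0, 0.0, 0.0238, 1.0], [0.013, 0.0003, -0.002, 0.0, 0.0, 0.0238, 1.0], [0.013, 0.0003, -0.004, 0.0, 0.0, 0.0238, 1.0], 
t 10.65 phi 2.111 u -76.7 mm axis-off mm [ 1.0657 -0.9178] F [ 0.4556 -0.4566 -8.205 ] T [ 0.1698  0.3011 -0.036 ] cmd z-lag mm -0.7 open 0.0131 j6 1.08
```

Call:
{"method": "carry_out", "body": {
  "commands": [
    [0.013, 0.0003, 0, 0, 0, 0.0238, 1],
    [0.013, 0.0003, -0.002, 0, 0, 0.0238, 1],
    [0.013, 0.0003, -0.004, 0, 0, 0.0238, 1],
    [0.013, 0.0003, -0.004, 0, 0, 0.0238, 1]
  ]
}}

```text
time: 11.15
position: [0.5294, 0.1067, 0.1958]
eef_rot: [3.141, -0.0, 0.489]
force: [-1.1, -1.3, -8.5]
opening: 0.0134
grip_force: 60.3
```

```bash
python3 -c "
from k import *
state()
plan([(2.06,-.0745),(2.06,-.073)])"
```

```text
t 11.15 phi 2.059 u -75.6 mm axis-off mm [-0.0673 -1.0656] F [-1.1172 -1.2718 -8.5379] T [ 0.1114  0.6459 -0.1878] cmd z-lag mm 0.4 open 0.0134 j6 1.14
[-0.0, 0.0, -0.003, 0.0, 0.0, 0.0, 1.0], [-0.0, 0.0, -0.006, 0.0, 0.0, 0.0, 1.0],
```

Call:
{"method": "carry_out", "body": {
  "commands": [
    [0, 0, -0.003, 0, 0, 0, 1],
    [0, 0, -0.006, 0, 0, 0, 1],
    [0, 0, -0.006, 0, 0, 0, 1]
  ]
}}

```text
time: 11.52
position: [0.5294, 0.1069, 0.1986]
eef_rot: [-3.141, 0.0, 0.488]
force: [-1.9, -0.1, -9.8]
opening: 0.0132
grip_force: 60.3
```

```bash
python3 -c "
from k import *
state()
plan([(2.06,-.0715),(2.06,-.070),(2.06,-.069)])"
```

```text
t 11.53 phi 2.059 u -72.8 mm axis-off mm [-0.1305 -0.9205] F [-1.8782 -0.1499 -9.8216] T [ 0.1076  0.7808 -0.2525] cmd z-lag mm 0.2 open 0.0132 j6 1.14
[-0.0, 0.0, -0.003, 0.0, 0.0, 0.0, 1.0], [-0.0, 0.0, -0.006, 0.0, 0.0, 0.0, 1.0], [-0.0, 0.0, -0.008, 0.0, 0.0, 0.0, 1.0],
```

```bash
sed -i 's/C=np.array(\[.5905,-.007\])/C=np.array([.5893,-.0070])/; s/MZ=.197;/MZ=.1976;/' k.py; python3 -c "
from k import *
s=load()
import json
# undo last planned save: commanded z is at the -0.073 row (old MZ .197)
s['p'][2]-=.004; json.dump(s,open('cmd.json','w'))
plan([(2.06,-.0735),(2.06,-.072),(2.06,-.0705)])"
```

```text
[-0.0021, -0.0011, -0.0002, 0.0, 0.0, 0.0, 1.0], [-0.0021, -0.0011, -0.0032, 0.0, 0.0, 0.0, 1.0], [-0.0021, -0.0011, -0.0062, 0.0, 0.0, 0.0, 1.0],
```

Call:
{"method": "carry_out", "body": {
  "commands": [
    [-0.0021, -0.0011, -0.0002, 0, 0, 0, 1],
    [-0.0021, -0.0011, -0.0032, 0, 0, 0, 1],
    [-0.0021, -0.0011, -0.0062, 0, 0, 0, 1],
    [-0.0021, -0.0011, -0.0062, 0, 0, 0, 1]
  ]
}}

```text
time: 12.02
position: [0.5285, 0.1069, 0.2015]
eef_rot: [-3.142, -0.0, 0.488]
force: [0.8, -0.6, -11.3]
opening: 0.0131
grip_force: 59.8
```

```bash
python3 -c "
from k import *
state()
plan([(2.06,-.069),(2.06,-.0675)])"
```

```text
t 12.03 phi 2.059 u -70.5 mm axis-off mm [ 0.187  -0.9298] F [  0.7776  -0.6041 -11.2981] T [ 0.3717  0.2861 -0.0316] cmd z-lag mm 0.0 open 0.0131 j6 1.14
[-0.0, -0.0, -0.003, 0.0, 0.0, 0.0, 1.0], [-0.0, -0.0, -0.006, 0.0, 0.0, 0.0, 1.0],
```

Side load is gone, and the gasket is starting to press (about 3 N). Continuing up.

Call:
{"method": "carry_out", "body": {
  "commands": [
    [0, 0, -0.0015, 0, 0, 0, 1],
    [0, 0, -0.003, 0, 0, 0, 1],
    [0, 0, -0.0045, 0, 0, 0, 1],
    [0, 0, -0.006, 0, 0, 0, 1],
    [0, 0, -0.006, 0, 0, 0, 1]
  ]
}}

```text
time: 12.65
position: [0.5284, 0.1068, 0.2045]
eef_rot: [-3.142, 0.0, 0.488]
force: [3.8, -2.4, -16.8]
opening: 0.0133
grip_force: 58.9
```

```bash
python3 -c "
from k import *
state()
plan([(2.06,-.066),(2.06,-.0645)])"
```

```text
t 12.65 phi 2.059 u -67.5 mm axis-off mm [-0.0003 -1.039 ] F [  3.8434  -2.3596 -16.8393] T [0.6087 0.2614 0.1668] cmd z-lag mm 0.0 open 0.0133 j6 1.14
[-0.0, -0.0, -0.003, 0.0, 0.0, 0.0, 1.0], [-0.0, -0.0, -0.006, 0.0, 0.0, 0.0, 1.0],
```

```bash
sed -i 's/C=np.array(\[.5893,-.0070\])/C=np.array([.5899,-.0074])/' k.py; python3 -c "
from k import *
s=load()
import json
s['p'][2]-=.003; json.dump(s,open('cmd.json','w'))
plan([(2.06,-.0675),(2.06,-.066),(2.06,-.0645)])"
```

```text
[0.0006, 0.0012, -0.0, 0.0, 0.0, 0.0, 1.0], [0.0006, 0.0012, -0.003, 0.0, 0.0, 0.0, 1.0], [0.0006, 0.0012, -0.006, 0.0, 0.0, 0.0, 1.0],
```

Call:
{"method": "carry_out", "body": {
  "commands": [
    [0.0006, 0.0012, 0, 0, 0, 0, 1],
    [0.0006, 0.0012, -0.0015, 0, 0, 0, 1],
    [0.0006, 0.0012, -0.003, 0, 0, 0, 1],
    [0.0006, 0.0012, -0.0045, 0, 0, 0, 1],
    [0.0006, 0.0012, -0.006, 0, 0, 0, 1],
    [0.0006, 0.0012, -0.006, 0, 0, 0, 1]
  ]
}}

```text
time: 13.4
position: [0.5285, 0.1068, 0.2074]
eef_rot: [-3.141, 0.001, 0.488]
force: [0.6, 2.6, -18.4]
opening: 0.0132
grip_force: 58.9
```

```bash
python3 - <<'E'
from k import *
state()
for n in("scene","side"):
    p=env.snapshot(n); h=cv2.cvtColor(p["frame"],cv2.COLOR_RGB2HSV).astype(int); vv,uu=np.mgrid[:420,:560]; W=world(p,uu,vv)
    B=W[(np.hypot(W[...,0]-C[0],W[...,1]-C[1])<.045)&(h[...,0]>105)&(h[...,0]<125)&(h[...,1]>150)&(W[...,2]>.1)&(W[...,2]<.2)]
    print(n,len(B),"blue z",np.percentile(B[:,2],[1,50,97,99]))
    A=W[(h[...,0]<19)&(h[...,1]>200)&(h[...,2]>100)&(W[...,2]>.16)&(W[...,2]<.25)&(np.hypot(W[...,0]-C[0],W[...,1]-C[1])<.15)]
    r=np.hypot(A[:,0]-C[0],A[:,1]-C[1])
    for a in(.04,.06,.08,.1): k=abs(r-a-.01)<.01; print("  arm r",a+.01,k.sum(),np.percentile(A[k,2],90) if k.sum() else "")
plan([(2.06,-.0635)],save=False)
E
```

```text
t 13.40 phi 2.059 u -64.6 mm axis-off mm [-0.4388 -0.6353] F [  0.5897   2.6095 -18.4043] T [1.5405 0.8888 0.0313] cmd z-lag mm -0.0 open 0.0132 j6 1.14
scene 79 blue z [0.147  0.1611 0.1734 0.175 ]
  arm r 0.05 0 
  arm r 0.06999999999999999 0 
  arm r 0.09 0 
  arm r 0.11 0 
side 123 blue z [0.1338 0.1571 0.1849 0.1853]
  arm r 0.05 0 
  arm r 0.06999999999999999 0 
  arm r 0.09 0 
  arm r 0.11 0 
[0.0, 0.0, -0.002, 0.0, 0.0, 0.0, 1.0],
```

Call:
{"method": "carry_out", "body": {
  "commands": [
    [0, 0, -0.0015, 0, 0, 0, 1],
    [0, 0, -0.003, 0, 0, 0, 1],
    [0, 0, -0.0045, 0, 0, 0, 1],
    [0, 0, -0.0045, 0, 0, 0, 1]
  ]
}}

```text
time: 14.0
position: [0.5286, 0.1068, 0.2097]
eef_rot: [-3.141, 0.001, 0.488]
force: [-1.2, 5.2, -20.0]
opening: 0.0134
grip_force: 58.9
```

```bash
python3 -c "
from k import *
plan([(2.06,-.06225)])
state()
plan([(2.1,-.06225),(2.14,-.06225),(2.18,-.06225)])"
```

```text
[0.0, 0.0, -0.0045, 0.0, 0.0, 0.0, 1.0], 
t 14.00 phi 2.059 u -62.3 mm axis-off mm [-0.3651 -0.6556] F [ -1.2007   5.2484 -19.9921] T [2.1061 1.2021 0.0362] cmd z-lag mm -0.0 open 0.0134 j6 1.14
[-0.0104, 0.0003, -0.0, 0.0, 0.0, -0.0191, 1.0], [-0.0207, 0.0009, -0.0, 0.0, 0.0, -0.0382, 1.0], [-0.0311, 0.0019, -0.0, 0.0, 0.0, -0.0573, 1.0],
```

```bash
sed -i 's/C=np.array(\[.5899,-.0074\])/C=np.array([.5896,-.0069])/' k.py; python3 -c "
from k import *
import json
# tracked pose: restore to 2.06 pose with old C
o=np.array([.5899,-.0074]); json.dump(dict(p=[*(o+.13*np.array([np.cos(2.06),np.sin(2.06)])),MZ+OFF-.06225],yaw=2.06-np.pi/2),open('cmd.json','w'))
plan([(2.06,-.06225),(2.1,-.06225),(2.14,-.06225),(2.18,-.06225)])"
```

```text
[-0.0001, -0.0012, -0.0, 0.0, 0.0, -0.0, 1.0], [-0.0105, -0.001, -0.0, 0.0, 0.0, -0.0191, 1.0], [-0.0208, -0.0003, -0.0, 0.0, 0.0, -0.0382, 1.0], [-0.0312, 0.0007, -0.0, 0.0, 0.0, -0.0573, 1.0],
```

Call:
{"method": "carry_out", "body": {
  "commands": [
    [-0.0001, -0.0012, 0, 0, 0, 0, 1],
    [-0.0105, -0.001, 0, 0, 0, -0.0191, 1],
    [-0.0208, -0.0003, 0, 0, 0, -0.0382, 1],
    [-0.0312, 0.0007, 0, 0, 0, -0.0573, 1],
    [-0.0312, 0.0007, 0, 0, 0, -0.0573, 1]
  ]
}}

```text
time: 14.62
position: [0.5159, 0.0983, 0.2102]
eef_rot: [3.14, -0.001, 0.607]
force: [2.4, 1.6, -20.5]
opening: 0.0133
grip_force: 59.4
```

```bash
python3 -c "
from k import *
state()
plan([(2.22,-.06225),(2.26,-.06225),(2.30,-.06225)])"
```

```text
t 14.62 phi 2.178 u -61.8 mm axis-off mm [ 0.5108 -1.5957] F [  2.3617   1.5724 -20.5205] T [1.3294 0.7374 0.2274] cmd z-lag mm 0.4 open 0.0133 j6 1.01
[-0.0104, 0.0002, -0.0, 0.0, 0.0, -0.0191, 1.0], [-0.0208, 0.0008, -0.0, 0.0, 0.0, -0.0382, 1.0], [-0.0311, 0.0019, -0.0, 0.0, 0.0, -0.0573, 1.0],
```

Call:
{"method": "carry_out", "body": {
  "commands": [
    [-0.0104, 0.0002, 0, 0, 0, -0.0191, 1],
    [-0.0208, 0.0008, 0, 0, 0, -0.0382, 1],
    [-0.0311, 0.0019, 0, 0, 0, -0.0573, 1],
    [-0.0311, 0.0019, 0, 0, 0, -0.0573, 1]
  ]
}}

```text
time: 15.12
position: [0.5037, 0.0888, 0.2102]
eef_rot: [3.14, -0.001, 0.727]
force: [3.6, 0.9, -19.8]
opening: 0.0133
grip_force: 59.5
```

```bash
python3 -c "
from k import *
state()
plan([(2.34,-.0624),(2.38,-.0624),(2.42,-.0624)])"
```

```text
t 15.12 phi 2.298 u -61.8 mm axis-off mm [ 0.4817 -1.4713] F [  3.6245   0.8944 -19.8442] T [1.1651 0.8041 0.2857] cmd z-lag mm 0.4 open 0.0133 j6 0.87
[-0.0104, 0.0002, 0.0003, 0.0, 0.0, -0.0191, 1.0], [-0.0208, 0.0008, 0.0003, 0.0, 0.0, -0.0382, 1.0], [-0.0311, 0.0018, 0.0003, 0.0, 0.0, -0.0573, 1.0],
```

Call:
{"method": "carry_out", "body": {
  "commands": [
    [-0.0104, 0.0002, 0.0003, 0, 0, -0.0191, 1],
    [-0.0208, 0.0008, 0.0003, 0, 0, -0.0382, 1],
    [-0.0311, 0.0018, 0.0003, 0, 0, -0.0573, 1],
    [-0.0311, 0.0018, 0.0003, 0, 0, -0.0573, 1]
  ]
}}

```text
time: 15.62
position: [0.4924, 0.078, 0.21]
eef_rot: [3.141, -0.0, 0.846]
force: [3.2, 1.5, -19.4]
opening: 0.0135
grip_force: 59.3
```

```bash
python3 -c "
from k import *
state()
plan([(2.46,-.0624),(2.50,-.0624),(2.54,-.0624),(2.58,-.0624)])
plan([(2.62,-.0624),(2.66,-.0624),(2.70,-.0624),(2.73,-.0624)])"
```

```text
t 15.62 phi 2.417 u -62.0 mm axis-off mm [ 0.194  -1.2381] F [  3.1895   1.5445 -19.409 ] T [1.0967 0.9758 0.2939] cmd z-lag mm 0.4 open 0.0135 j6 0.73
[-0.0104, 0.0002, -0.0, 0.0, 0.0, -0.0191, 1.0], [-0.0208, 0.0009, -0.0, 0.0, 0.0, -0.0382, 1.0], [-0.0312, 0.0019, -0.0, 0.0, 0.0, -0.0573, 1.0], [-0.0415, 0.0034, -0.0, 0.0, 0.0, -0.0764, 1.0], 
[-0.0104, 0.0002, -0.0, 0.0, 0.0, -0.0191, 1.0], [-0.0207, 0.0008, -0.0, 0.0, 0.0, -0.0382, 1.0], [-0.0311, 0.0018, -0.0, 0.0, 0.0, -0.0573, 1.0], [-0.0388, 0.0029, -0.0, 0.0, 0.0, -0.0716, 1.0],
```

Call:
{"method": "carry_out", "body": {
  "commands": [
    [-0.0104, 0.0002, 0, 0, 0, -0.0191, 1],
    [-0.0208, 0.0009, 0, 0, 0, -0.0382, 1],
    [-0.0312, 0.0019, 0, 0, 0, -0.0573, 1],
    [-0.0415, 0.0034, 0, 0, 0, -0.0764, 1],
    [-0.0415, 0.0034, 0, 0, 0, -0.0764, 1]
  ]
}}

```text
time: 16.25
position: [0.4798, 0.0614, 0.2099]
eef_rot: [3.141, 0.0, 1.006]
force: [1.6, 2.0, -18.8]
opening: 0.013
grip_force: 59.2
```

Call:
{"method": "carry_out", "body": {
  "commands": [
    [-0.0104, 0.0002, 0, 0, 0, -0.0191, 1],
    [-0.0207, 0.0008, 0, 0, 0, -0.0382, 1],
    [-0.0311, 0.0018, 0, 0, 0, -0.0573, 1],
    [-0.0388, 0.0029, 0, 0, 0, -0.0716, 1],
    [-0.0388, 0.0029, 0, 0, 0, -0.0716, 1]
  ]
}}

```text
time: 16.88
position: [0.4706, 0.0443, 0.2099]
eef_rot: [3.141, 0.0, 1.156]
force: [2.3, 2.9, -18.7]
opening: 0.0133
grip_force: 59.1
```

```bash
python3 -c "
from k import *
state()
plan([(2.77,-.0624),(2.80,-.0624),(2.83,-.0624),(2.86,-.0624)])"
```

```text
t 16.88 phi 2.727 u -62.1 mm axis-off mm [-0.026  -1.1725] F [  2.2547   2.9351 -18.686 ] T [0.8708 1.2125 0.2223] cmd z-lag mm 0.3 open 0.0133 j6 0.35
[-0.0104, 0.0002, -0.0, 0.0, 0.0, -0.0191, 1.0], [-0.0182, 0.0006, -0.0, 0.0, 0.0, -0.0334, 1.0], [-0.026, 0.0013, -0.0, 0.0, 0.0, -0.0477, 1.0], [-0.0337, 0.0022, -0.0, 0.0, 0.0, -0.0621, 1.0],
```

Call:
{"method": "carry_out", "body": {
  "commands": [
    [-0.0104, 0.0002, 0, 0, 0, -0.0191, 1],
    [-0.0182, 0.0006, 0, 0, 0, -0.0334, 1],
    [-0.026, 0.0013, 0, 0, 0, -0.0477, 1],
    [-0.0337, 0.0022, 0, 0, 0, -0.0621, 1],
    [-0.0337, 0.0022, 0, 0, 0, -0.0621, 1]
  ]
}}

```text
time: 17.5
position: [0.4648, 0.0284, 0.2098]
eef_rot: [-3.141, 0.0, 1.286]
force: [1.2, 1.9, -19.6]
opening: 0.0134
grip_force: 59.1
```

```bash
python3 -c "
from k import *
state()
plan([(2.875,-.0624),(2.89,-.0624)])
plan([(2.89,-.0635),(2.89,-.0645),(2.89,-.0655),(2.89,-.0665)])"
```

```text
t 17.50 phi 2.857 u -62.2 mm axis-off mm [-0.0691 -1.1321] F [  1.2231   1.9267 -19.6365] T [0.6586 1.2966 0.2232] cmd z-lag mm 0.2 open 0.0134 j6 0.18
[-0.0039, 0.0, -0.0, 0.0, 0.0, -0.0071, 1.0], [-0.0078, 0.0001, -0.0, 0.0, 0.0, -0.0143, 1.0], 
[-0.0, -0.0, 0.0022, 0.0, 0.0, 0.0, 1.0], [-0.0, -0.0, 0.0042, 0.0, 0.0, 0.0, 1.0], [-0.0, -0.0, 0.0062, 0.0, 0.0, 0.0, 1.0], [-0.0, -0.0, 0.0082, 0.0, 0.0, 0.0, 1.0],
```

Call:
{"method": "carry_out", "body": {
  "commands": [
    [-0.0039, 0, 0, 0, 0, -0.0071, 1],
    [-0.0078, 0.0001, 0, 0, 0, -0.0143, 1],
    [-0.0078, 0.0001, 0, 0, 0, -0.0143, 1]
  ]
}}

```text
time: 17.88
position: [0.4636, 0.0246, 0.2097]
eef_rot: [-3.141, 0.0, 1.318]
force: [2.2, 2.6, -19.9]
opening: 0.013
grip_force: 59.0
```

Call:
{"method": "carry_out", "body": {
  "commands": [
    [0, 0, 0.0022, 0, 0, 0, 1],
    [0, 0, 0.0042, 0, 0, 0, 1],
    [0, 0, 0.0062, 0, 0, 0, 1],
    [0, 0, 0.0062, 0, 0, 0, 1]
  ]
}}

```text
time: 18.38
position: [0.4637, 0.0248, 0.2072]
eef_rot: [3.141, -0.0, 1.318]
force: [-4.9, 2.0, -10.6]
opening: 0.0133
grip_force: 60.2
```

```bash
python3 -c "
from k import *
state()"
```

```text
t 18.38 phi 2.889 u -64.8 mm axis-off mm [-0.0442 -0.8733] F [ -4.8801   2.0309 -10.5673] T [0.6308 1.3723 0.1688] cmd z-lag mm 1.7 open 0.0133 j6 0.14
```

```bash
python3 - <<'E'
from k import *
import json
s=load(); s["p"][2]+=.001; json.dump(s,open("cmd.json","w"))
w=env.snapshot("wrist"); D=np.load("s3.npz")
def org(f):
    h=cv2.cvtColor(f,cv2.COLOR_RGB2HSV).astype(int); return (h[...,0]<19)&(h[...,1]>200)&(h[...,2]>100)
def blu(f):
    h=cv2.cvtColor(f,cv2.COLOR_RGB2HSV).astype(int); return (h[...,0]>105)&(h[...,0]<125)&(h[...,1]>150)
a,b=D["range_z"],w["range_z"]
m=org(D["frame"])&org(w["frame"])&(a>0)&(b>0); m[:, :300]=0; m=cv2.erode(m.astype(np.uint8),np.ones((5,5)))>0
v,u=np.nonzero(m); d=(b-a)[m]
for c in range(300,480,30):
    k=(u>=c)&(u<c+30)
    if k.sum()>20: print(c,k.sum(),"depth change mm %.2f"%(np.median(d[k])*1e3))
    for f in(D["frame"],w["frame"]):
        r=np.nonzero(org(f)[:,c+15])[0]; r=r[(r>200)&(r<330)]; print("   rows",r.min() if len(r) else "",r.max() if len(r) else "")
m=blu(D["frame"])&blu(w["frame"])&(a>0)&(b>0); m=cv2.erode(m.astype(np.uint8),np.ones((5,5)))>0
print("blue",m.sum(),np.median((b-a)[m])*1e3)
P=((np.argwhere(m)[:,::-1]));print(P.min(0),P.max(0))
state()
E
```

```text
300 393 depth change mm -0.06
   rows 244 267
   rows 244 267
330 640 depth change mm -0.06
   rows 244 272
   rows 241 274
360 682 depth change mm 0.00
   rows 241 272
   rows 241 273
390 666 depth change mm 0.08
   rows 242 274
   rows 241 273
420 720 depth change mm -0.03
   rows 242 274
   rows 242 273
450 172 depth change mm 0.10
   rows 244 273
   rows 244 251
blue 667 -0.5236417
[441 183] [527 237]
t 18.43 phi 2.889 u -64.9 mm axis-off mm [-0.0265 -0.8962] F [-4.1319  2.7552 -9.266 ] T [0.5982 1.3192 0.1283] cmd z-lag mm 0.6 open 0.0133 j6 0.14
```

No tilt in the grip, and the lugs rest on the step at -64 rather than in the notches yet. I'll turn further CCW at this height and watch for the gasket load to come back when they drop in.

```bash
python3 -c "
from k import *
plan([(2.90,-.0655),(2.915,-.0655),(2.93,-.0655)])"
```

```text
[-0.0026, 0.0, -0.0, 0.0, 0.0, -0.0048, 1.0], [-0.0065, 0.0001, -0.0, 0.0, 0.0, -0.0119, 1.0], [-0.0104, 0.0002, -0.0, 0.0, 0.0, -0.0191, 1.0],
```

Call:
{"method": "carry_out", "body": {
  "commands": [
    [-0.0026, 0, 0, 0, 0, -0.0048, 1],
    [-0.0065, 0.0001, 0, 0, 0, -0.0119, 1],
    [-0.0104, 0.0002, 0, 0, 0, -0.0191, 1],
    [-0.0104, 0.0002, 0, 0, 0, -0.0191, 1]
  ]
}}

```text
time: 18.92
position: [0.4626, 0.0194, 0.2064]
eef_rot: [-3.142, -0.0, 1.358]
force: [0.5, 2.7, -17.6]
opening: 0.0133
grip_force: 59.2
```

```bash
python3 -c "
from k import *
state()
plan([(2.945,-.0655),(2.96,-.0655)],save=False)"
```

```text
t 18.93 phi 2.929 u -65.6 mm axis-off mm [ 0.056  -1.1361] F [  0.5254   2.7234 -17.624 ] T [0.5116 1.2547 0.2726] cmd z-lag mm -0.1 open 0.0133 j6 0.09
[-0.0039, 0.0, -0.0, 0.0, 0.0, -0.0072, 1.0], [-0.0078, 0.0001, -0.0, 0.0, 0.0, -0.0143, 1.0],
```

They dropped into the notches (about 9 N of gasket load back). A little more turn for margin, then lower to the floor.

Call:
{"method": "carry_out", "body": {
  "commands": [
    [-0.0039, 0, 0, 0, 0, -0.0072, 1],
    [-0.0078, 0.0001, 0, 0, 0, -0.0143, 1],
    [-0.0078, 0.0001, 0, 0, 0, -0.0143, 1]
  ]
}}

```text
time: 19.3
position: [0.4618, 0.0157, 0.2066]
eef_rot: [3.142, 0.0, 1.388]
force: [1.1, 2.9, -18.7]
opening: 0.0131
grip_force: 59.1
```

Call:
{"method": "carry_out", "body": {
  "commands": [
    [0, 0, 0.001, 0, 0, 0, 1],
    [0, 0, 0.002, 0, 0, 0, 1],
    [0, 0, 0.003, 0, 0, 0, 1],
    [0, 0, 0.003, 0, 0, 0, 1]
  ]
}}

```text
time: 19.8
position: [0.4618, 0.0158, 0.2055]
eef_rot: [3.141, 0.0, 1.388]
force: [-2.3, 1.2, -12.5]
opening: 0.0131
grip_force: 59.8
```

```bash
python3 -c "
from k import *
plan([(2.96,-.0655)]);plan([(2.96,-.067)])
state()"
```

```text
[-0.0078, 0.0001, -0.0, 0.0, 0.0, -0.0143, 1.0], 
[-0.0, 0.0, 0.003, 0.0, 0.0, -0.0, 1.0], 
t 19.80 phi 2.959 u -66.5 mm axis-off mm [ 0.0453 -0.9491] F [ -2.3412   1.2484 -12.515 ] T [0.3899 1.0672 0.1501] cmd z-lag mm 0.5 open 0.0131 j6 0.05
```

Call:
{"method": "carry_out", "body": {
  "commands": [
    [0, 0, 0.001, 0, 0, 0, 1],
    [0, 0, 0.0012, 0, 0, 0, 1],
    [0, 0, 0.0012, 0, 0, 0, 1]
  ]
}}

```text
time: 20.18
position: [0.4618, 0.0158, 0.2049]
eef_rot: [3.141, -0.0, 1.388]
force: [-3.7, 2.2, -8.4]
opening: 0.0131
grip_force: 60.6
```

Load is neutral. Releasing.

Call:
{"method": "carry_out", "body": {
  "commands": [
    [0, 0, 0, 0, 0, 0, 0.8],
    [0, 0, 0, 0, 0, 0, 0.6],
    [0, 0, 0, 0, 0, 0, 0.4],
    [0, 0, 0, 0, 0, 0, 0.3],
    [0, 0, 0, 0, 0, 0, 0.3],
    [0, 0, 0, 0, 0, 0, 0.3]
  ]
}}

```text
time: 20.92
position: [0.4618, 0.0158, 0.2046]
eef_rot: [3.141, 0.0, 1.388]
force: [1.5, -0.9, -7.3]
opening: 0.0601
grip_force: 0.0
```

```bash
python3 - <<'E'
from k import *
state()
o=np.load("s2.npz")
ims=[env.snapshot(n) for n in("scene","side")]
cv2.imwrite("pics/c5.png",np.hstack([cv2.resize(x["frame"][130:280,190:340],(400,400)) for x in ims])[:,:,::-1])
E
```

```text
t 20.93 phi 2.959 u -67.4 mm axis-off mm [ 0.0126 -0.9882] F [ 1.5137 -0.8992 -7.2622] T [-0.0172  0.1729 -0.0144] cmd z-lag mm -0.4 open 0.0601 j6 0.05
```

View pics/c5.png

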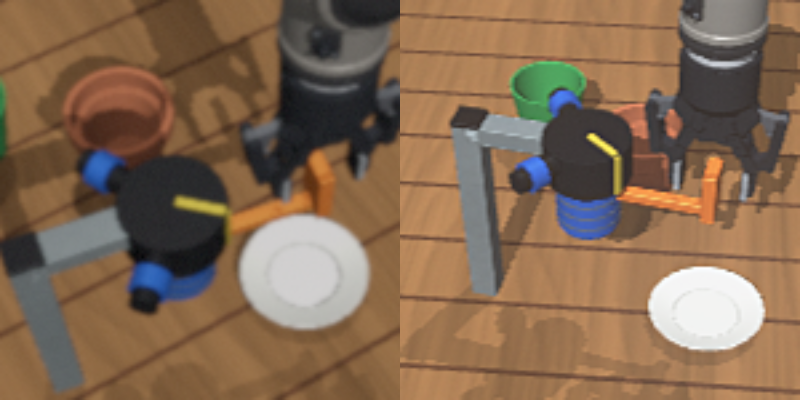

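The bowl hangs in the head (scene crop 180,230), and the open fingers stand clear of the paddle at (315,185). I'll check its tilt from the wrist depth before withdrawing.

```bash
python3 - <<'E'
from k import *
w=env.snapshot("wrist"); D=np.load("s3.npz")
def org(f):
    h=cv2.cvtColor(f,cv2.COLOR_RGB2HSV).astype(int); return (h[...,0]<19)&(h[...,1]>200)&(h[...,2]>100)
def prof(p):
    vv,uu=np.mgrid[:420,:560]; W=world(p,uu,vv); m=cv2.erode(org(p["frame"]).astype(np.uint8),np.ones((5,5)))>0; m&=p["range_z"]>0
    return [(c,round(float(np.percentile(W[:,c:c+20][m[:,c:c+20]][:,2],70)),4),int(m[:,c:c+20].sum())) for c in range(250,480,40) if m[:,c:c+20].sum()>20]
print(prof(D)); print(prof(w)); 
print("expected arm top z",.1976-.067+.053)
o=env.observe(); print(o["position"])
E
```

```text
[(250, 0.1893, 1139), (290, 0.189, 445), (330, 0.1423, 499), (370, 0.1423, 533), (410, 0.1422, 578), (450, 0.1422, 482)]
[(250, 0.2299, 1141), (290, 0.2292, 830), (330, 0.183, 502), (370, 0.183, 554), (410, 0.1831, 559), (450, 0.1832, 307)]
expected arm top z 0.18359999999999999
[0.4618 0.0158 0.2046]
```

Level: arm top at 0.183 all along, against 0.1836 expected at the locked height. Opening the rest of the way and withdrawing straight up.

Call:
{"method": "carry_out", "body": {
  "commands": [
    [0, 0, -0.02, 0, 0, 0, 0.3],
    [0, 0, -0.06, 0, 0, 0, 0.3],
    [0, 0, -0.12, 0, 0, 0, 0.3],
    [0, 0, -0.2, 0, 0, 0, 0.3],
    [0, -0.06, -0.2, 0, 0, 0, 0.3],
    [0, -0.06, -0.2, 0, 0, 0, 0.3],
    [0, -0.06, -0.2, 0, 0, 0, 0.3]
  ]
}}

```text
time: 21.95
position: [0.4327, 0.0212, 0.3048]
eef_rot: [3.141, -0.0, 1.388]
force: [0.7, 0.0, -6.1]
opening: 0.0598
grip_force: 0.0
```

```bash
python3 - <<'E'
from k import *
p=env.snapshot("side")
h=cv2.cvtColor(p["frame"],cv2.COLOR_RGB2HSV).astype(int); vv,uu=np.mgrid[:420,:560]; W=world(p,uu,vv)
B=W[(np.hypot(W[...,0]-.59,W[...,1]+.007)<.045)&(h[...,0]>105)&(h[...,0]<125)&(h[...,1]>150)&(W[...,2]>.1)&(W[...,2]<.2)]
print(len(B),np.percentile(B[:,2],[1,99])); 
m=(h[...,0]<19)&(h[...,1]>180)&(W[...,2]>.222)&(np.hypot(W[...,0]-.59,W[...,1])<.17); print(m.sum(),np.median(W[m],0) if m.any() else "")
o=env.observe(); print(o["time"],o["position"],o["force"])
env.snapshot("side"); print(env.finish_job())
E
```

```text
159 [0.1326 0.1868]
5 [0.4583 0.0167 0.2278]
22.0 [0.4328 0.0211 0.3045] [ 0.9833  0.118  -7.2996]
the job is handed in; nothing more can be done
None
```

The job is handed in at 22.0 s: the blue bowl hangs level and locked in the head with its lugs in the notches and the gripper clear, though the hand-in did not report a verdict.

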